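# Hang the sample pail on the spring scale

## Robot

A 6-joint arm with a two-finger parallel gripper is mounted at the origin on the work surface. World frame = base frame: x ahead of the robot, y to its left, z up, the work surface at z = 0. Lengths are in m, angles in rad, forces in N, time in s.
With the tool pointing down it reaches from about 0.25 to 0.775 m from the base axis. Payload 4 kg.
Tool frame: the origin (TCP) lies on the centre line of the jaws, within the pads' length; the fingertips stand 22 mm ahead of it and the grasp point (between the pads) lies 3 mm ahead of it; z points along the fingers, y is the direction in which the jaws open and shut (so a half turn about z gives the same grasp; the last joint's range is limited). The gripper opens to 94 mm and grips with 3 to 60 N. Pads are 16 mm wide; open, the fingers measure 119 mm over their backs; the gripper's body (75 mm by 177 mm) begins 78 mm behind the grasp point.
Start: joints at [-1.278, 0.087, 1.371, -0, 1.684, -0.103], TCP at [0.212, -0.507, 0.228] pointing down, gripper open.
Joint ranges: [-3.1, 3.1], [-0.76, 2.03], [0.27, 2.55], [-1.08, 4.22], [0.17, 2.65], [-2.57, 2.57]. Speed limits (rad/s): [2.79, 2.79, 3.14, 3.14, 3.14, 3.14].

## Interface

Orientations are given as [roll, pitch, yaw] about the fixed x, y, z axes, in that order (R = Rz(yaw) Ry(pitch) Rx(roll)).
In Python, from bench import robot gives the robot as it stands. The module is installed in compiled form; this text tells all that it offers.
- The arm moves only by the shell command python3 -m inch 'ROWS'. ROWS is JSON, a list of rows, each an object with "linear": the shift along the world's x, y, z scaled (see below), a list of three; "twist": the turn about the world's z scaled (see below); "gripper": the opening, from 0 (shut) to 1 (fully open). In form: [{"linear": [x, y, z], "twist": twist, "gripper": gripper}, ...]. A call has 1 to 10 rows; each row is the pose to reach, as a shift and turn from the pose commanded when the call began; what a row does not reach only later rows make up. The controller multiplies each number of a shift by 0.1 m and each number of a turn by 60 degrees. A row lasts 1/12 s, in which the tool goes at most 41.7 mm and 7.16 degrees, less where a joint would pass 70% of its speed; a pose out of reach is approached as far as the arm can. A call with a number of a shift or a turn outside -1 to 1 is refused whole. A call with a gripper value outside its range is refused whole. The fingers move at their own pace and stop on an object; the grip force is fixed at half the most. Time passes only in rows, so rows that repeat a pose let the fingers close. It gives the time, the measured TCP pose, the force and the opening at its end, in the units of the state.
- robot.get_obs(): the state, without advancing time (a new reading comes with each control period).
- robot.snapshot(name): name is "scene" or "side" or "wrist"; returns a dict with "image" (400x640x3 uint8, red, green, blue), "depth" (400x640 float32, m along the optical axis (not along the pixel's ray), 0 where there is no reading), "mtx" (3x3 intrinsics, pixels), "rvec" (rotation vector, rad) and "tvec" (3), from world to camera coordinates, as OpenCV has them; the wrist camera has in their place "hand_eye" (4x4, takes a point from camera to tool coordinates, whose origin is the TCP and whose axes are the flange's). Camera axes: x right, y down, z forward; pixel columns grow to the right and rows downward; lengths in m; the calibration is good to about 2 mm. A picture is of the moment at which its call begins: read the wrist's pose just before it.
- robot.close_job(): hands the job in, once; it reports no verdict.
The state is a dict: "time": time; "joint_positions": joint angles; "qvel": joint speeds; "joint_torque": joint torques, N m; "tool_pos": TCP position; "ee_rot": TCP orientation; "wrist_force": force on the tool from outside, world axes, zero at the start; "wrist_torque": the same for the moment, N m; "width": finger opening in m.
Only numpy, scipy, OpenCV 4.12 (cv2) and the standard library are available. Lean on these libraries where they do the work, as an engineer would, in place of code of your own. Each camera call takes 0.05 s, during which the arm holds its last target.

## Task

Swing the sample pail's flat-lying bail upright while the pail still stands on the bench, then lift the pail by one of the bail's red grips and hang it by the eye in the middle of the bail in the dip of the spring scale's hook. The spring is delicate: let it take the weight slowly while you still hold on, and let go only when it carries the whole pail, so that the hook never jumps, nor bottoms out. Leave the pail hanging still and upright on the scale, never tip it, and leave everything else where it is.

Things in the scene. Friction and masses are not known exactly. Their poses are not given: they have to be found in the camera images.
- pail: steel sample pail with a blue press-on lid, closed, 85 mm across the lid, 78 mm across the foot, 60 mm high with the lid's small boss; origin at the centre of its underside, z up. Pail and bail together weigh 0.26 to 0.59 kg (contents unseen). At the start the bail lies flat out to the pail's +x side; its hinge line runs along the pail's y axis, 50 mm above the underside
- bail_hinge (a point): middle of the bail's hinge line, inside the pail 50 mm above the underside; axes as pail
- bail (a joint): angle of the bail in rad: 0 flat out along the pail's +x, 1.571 upright, 3.14 flat to -x. It is a light steel-wire frame (5 mm wire, 20 g, 105 mm wide); the hinge is just stiff enough (0.014 N m) that the bail stays where it is left; about 0.4 N at the grips moves it, and much more tips a light pail. It starts at 0 to 0.25
- grip_left (a point): middle of one red sleeve on the bail's cross-bar: 10 mm thick, 28 mm long along the hinge line, 72 mm from the hinge line and 31 mm to the pail's +y side of the middle. Gripped firmly it does not turn between the fingers: turn the hand with the bail, or the pail tips. Axes: x away from the hinge line, y along the sleeve
- grip_right (a point): the same sleeve on the pail's -y side, 31 mm from the middle
- bail_eye (a point): underside of the eye, the raised kink in the middle of the cross-bar, 81.5 mm from the hinge line; so 9.5 mm above the sleeves' centre line when upright. The kink is 18 mm wide at its crest, 28 mm at its foot, and the wire 5 mm thick
- scale_stand: spring scale, fixed to the bench: white foot plate 235 x 120 x 12 mm, blue column 34 x 36 mm and 153 mm high. Origin on the bench right below the hook's dip; the column's axis is 135 mm along its +x; the hook's tip points to its -x. Hang the bail with its cross-bar along the stand's y axis
- hook_seat (a point): top of the hook's round bar (8 mm thick) in the dip, 254 mm above the bench when unloaded. The dip is 12 mm deep towards the column, where the bar runs level back to it (bar top 12 mm above this point); the upturned tip is 20 mm further to -x and its top is 20 mm above this point. Axes as scale_stand
- scale_hook (a joint): how far the hook is pressed down, m: 0 unloaded, 0.10 the stop. Spring: it starts to move at 0.4 N and gives 12.5 mm for each newton more, so the pail pulls it down 27 to 67 mm, by its unknown weight; lightly damped (3 N s/m)
- reagent_bottle: clear bottle with blue cap, 56 mm across, 110 mm high, origin under its centre; bystander
- amber_jar: amber jar with white cap, 56 mm across, 85 mm high, origin under its centre; bystander
- flask: green conical flask, 72 mm across, 100 mm high, origin under its centre; bystander
- beaker: clear beaker, 64 mm across, 80 mm high, origin under its centre; bystander
- petri_dish: clear closed dish, 60 mm across, 14 mm high, origin under its centre; bystander
- weight: brass weight with knob, 32 mm across, 40 mm high, origin under its centre; bystander
- spatula: lying spatula with black handle, 160 mm long; bystander

How it is judged:
By the outcome, as a careful person would: the job done as asked, in the order asked, and still so for the second after the job is handed in, with the robot touching nothing.
It also fails if it takes over 72 s, if anything falls off the work surface, if the arm or the gripper's body presses on something with over 40 N, if the wrist force passes 120 N, or if a joint passes its speed limit or range.

## Working session

There is one attempt and no reset: what is moved stays moved. The work goes in short steps, Python scripts to look and compute and a shell command to move; the robot and the scene stay as the last step left them, time stands still between calls to the robot, and variables do not carry over. Pictures are saved under pics/ and viewed, and the job is handed in when it is done.

```bash
mkdir -p pics; cat > h.py <<'E'
from bench import robot
import numpy as np, cv2
def snap(n,name):
    o=robot.get_obs(); s=robot.snapshot(n)
    cv2.imwrite(f'pics/{name}.png',cv2.cvtColor(s['image'],cv2.COLOR_RGB2BGR))
    np.savez(f'pics/{name}.npz',tool=o['tool_pos'],rot=o['ee_rot'],**s)
    return s
def load(name): return dict(np.load(f'pics/{name}.npz'))
def cam2world(s):
    T=np.eye(4)
    if 'rvec' in s:
        R=cv2.Rodrigues(s['rvec'])[0]; T[:3,:3]=R.T; T[:3,3]=-R.T@np.ravel(s['tvec'])
    else:
        from scipy.spatial.transform import Rotation as Ro
        A=np.eye(4);A[:3,:3]=Ro.from_euler('xyz',s['rot']).as_matrix();A[:3,3]=s['tool'];T=A@s['hand_eye']
    return T
def cloud(s):
    K=s['mtx'];d=s['depth'];v,u=np.mgrid[:d.shape[0],:d.shape[1]]
    P=np.stack([(u-K[0,2])/K[0,0]*d,(v-K[1,2])/K[1,1]*d,d],-1)
    T=cam2world(s); return P@T[:3,:3].T+T[:3,3]
def ray(s,u,v):
    K=s['mtx'];T=cam2world(s);return T[:3,3],T[:3,:3]@np.array([(u-K[0,2])/K[0,0],(v-K[1,2])/K[1,1],1])
def atz(s,u,v,z):
    o,d=ray(s,u,v);return o+d*(z-o[2])/d[2]
def proj(s,p):
    T=np.linalg.inv(cam2world(s));q=s['mtx']@(T[:3,:3]@np.asarray(p,float)+T[:3,3]);return q[:2]/q[2]
def crop(name,x0,y0,x1,y1,k,out):
    im=cv2.imread(f'pics/{name}.png')[y0:y1,x0:x1];cv2.imwrite(f'pics/{out}.png',cv2.resize(im,None,fx=k,fy=k,interpolation=cv2.INTER_CUBIC))
E
python3 -c "
from h import *
for n in ['scene','side','wrist']: snap(n,n+'0')
print(robot.get_obs())"
```

```text
{'time': 0.15, 'joint_positions': array([-1.27808566e+00,  8.78032935e-02,  1.37187280e+00, -4.05701846e-05,
        1.68358059e+00, -1.03096766e-01]), 'qvel': array([ 2.19596036e-03, -1.42348320e-03, -4.27078033e-03,  2.74996440e-04,
       -2.70551791e-04, -6.73936789e-05]), 'joint_torque': array([ 2.84375885e-03, -3.40642512e+01, -3.02793574e+01,  7.18800374e-02,
        3.04576359e-02, -1.19960914e-04]), 'tool_pos': array([ 0.21193242, -0.50712823,  0.22658054]), 'ee_rot': array([-3.13993331e+00, -1.31146176e-04,  3.95802795e-01]), 'wrist_force': array([-0.10841229, -0.08779926,  0.17895008]), 'wrist_torque': array([-0.03052417,  0.04877735, -0.02836534]), 'width': 0.09370586192190508}
```

View pics/scene0.png

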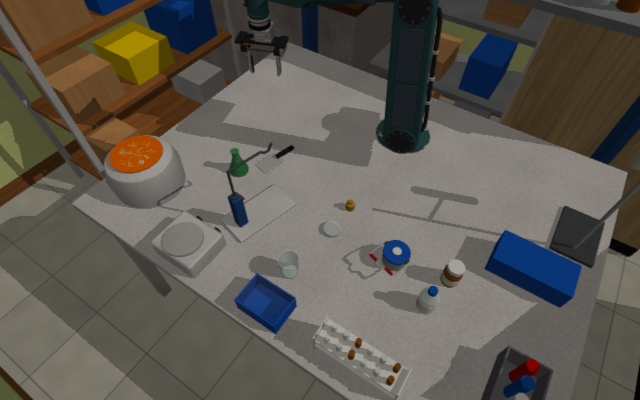

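View pics/side0.png

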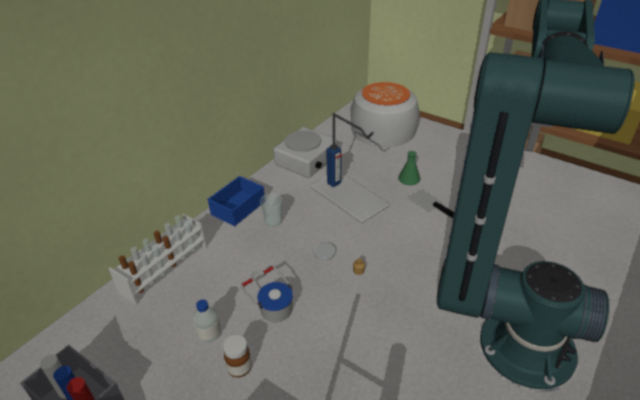

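View pics/wrist0.png

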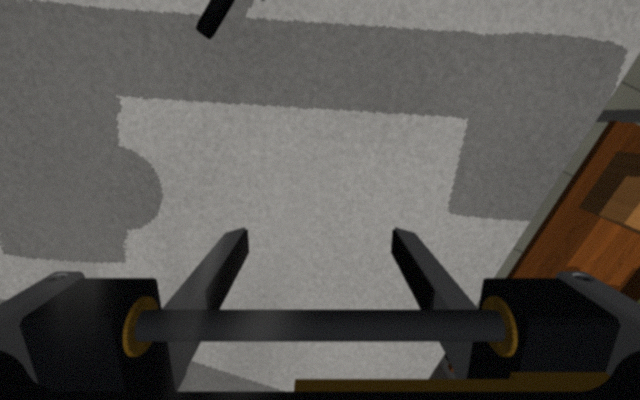

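```bash
python3 -c "
from h import *
crop('scene0',200,130,480,330,2.8,'sc1');crop('side0',220,100,460,330,2.6,'sc2')
s=load('scene0');C=cloud(s)
for p in [(397,252),(374,258),(389,270),(350,262),(238,195),(240,210),(270,147),(229,170),(332,229),(350,205),(288,260),(453,272),(429,298)]: print(p,C[p[1],p[0]].round(3))
s=load('side0');C=cloud(s);print()
for p in [(275,297),(275,292),(262,276),(335,150),(334,116),(383,150)]: print(p,C[p[1],p[0]].round(3))
"
```

```text
(397, 252) [0.545 0.241 0.059]
(374, 258) [0.603 0.193 0.062]
(389, 270) [0.614 0.249 0.063]
(350, 262) [ 0.622  0.126 -0.002]
(238, 195) [ 0.691 -0.241  0.151]
(240, 210) [ 0.706 -0.232  0.098]
(270, 147) [ 0.559 -0.207  0.264]
(229, 170) [ 0.695 -0.246  0.265]
(332, 229) [0.557 0.017 0.013]
(350, 205) [0.45  0.021 0.028]
(288, 260) [ 0.736 -0.029  0.027]
(453, 272) [0.53  0.407 0.084]
(429, 298) [0.64  0.382 0.083]

(275, 297) [0.527 0.247 0.064]
(275, 292) [0.539 0.233 0.061]
(262, 276) [ 0.639  0.172 -0.   ]
(335, 150) [ 0.688 -0.243  0.147]
(334, 116) [ 0.694 -0.247  0.259]
(383, 150) [ 0.672 -0.52   0.   ]
```

View pics/sc1.png

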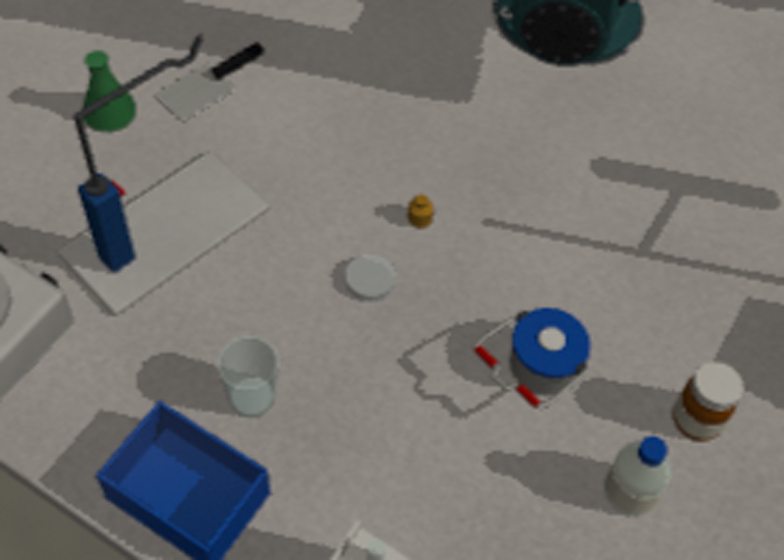

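View pics/sc2.png

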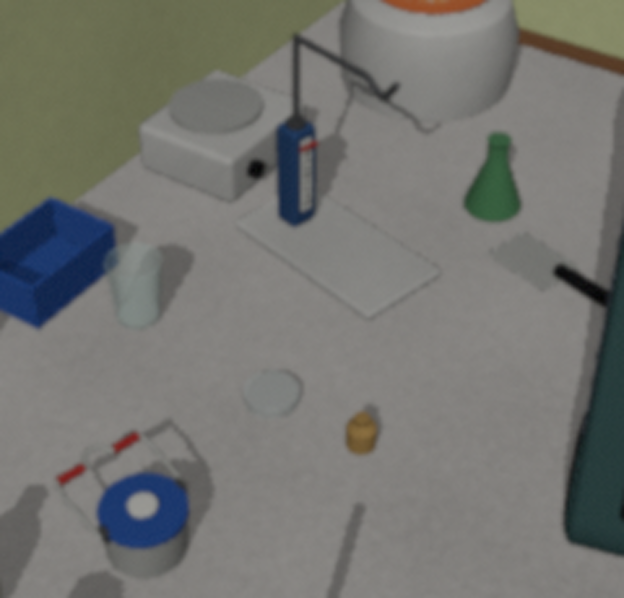

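```bash

python3 -m inch '[{"linear":[1,1,0.5],"twist":0.4,"gripper":0.3},{"linear":[1,1,0.5],"twist":0.4,"gripper":0.3},{"linear":[1,1,0.5],"twist":0.4,"gripper":0.3},{"linear":[1,1,0.5],"twist":0.4,"gripper":0.3}]'
python3 -m inch '[{"linear":[0,1,0],"twist":0.3,"gripper":0.3},{"linear":[0,1,0],"twist":0.3,"gripper":0.3},{"linear":[0,1,0],"twist":0.3,"gripper":0.3}]'
python3 -m inch '[{"linear":[0,1,0],"twist":0.2,"gripper":0.3},{"linear":[0,1,0],"twist":0.2,"gripper":0.3},{"linear":[0,1,0],"twist":0.2,"gripper":0.3}]'
python3 -m inch '[{"linear":[0.4,1,0],"twist":0.0,"gripper":0.3},{"linear":[0.4,1,0],"twist":0.0,"gripper":0.3},{"linear":[0.4,1,0],"twist":0.0,"gripper":0.3}]'
python3 -m inch '[{"linear":[0.6,1,0],"twist":0.0,"gripper":0.3},{"linear":[0.6,1,0],"twist":0.0,"gripper":0.3},{"linear":[0.6,1,0],"twist":0.0,"gripper":0.3}]'
python3 -m inch '[{"linear":[0.9,1,0],"twist":0.0,"gripper":0.3},{"linear":[0.9,1,0],"twist":0.0,"gripper":0.3},{"linear":[0.9,1,0],"twist":0.0,"gripper":0.3},{"linear":[0.9,1,0],"twist":0.0,"gripper":0.3},{"linear":[0.9,1,0],"twist":0.0,"gripper":0.3}]'
python3 -c "
from h import *
for n in ['wrist']: snap(n,n+'1')
print(load('wrist1')['tool'],load('wrist1')['rot'])"
```

```text
time: 0.48
tool_pos: [0.314, -0.4053, 0.279]
ee_rot: [3.14, -0.001, 0.821]
wrist_force: [0.2, -0.7, 0.2]
width: 0.0706
time: 0.73
tool_pos: [0.3122, -0.3036, 0.2777]
ee_rot: [-3.141, -0.002, 1.137]
wrist_force: [1.0, -0.4, 0.6]
width: 0.0511
time: 0.98
tool_pos: [0.3116, -0.2038, 0.2777]
ee_rot: [3.141, -0.002, 1.344]
wrist_force: [0.1, -0.2, 0.5]
width: 0.0311
time: 1.23
tool_pos: [0.3522, -0.1046, 0.2776]
ee_rot: [3.141, -0.001, 1.34]
wrist_force: [-0.1, 0.1, 0.1]
width: 0.0282
time: 1.48
tool_pos: [0.4126, -0.005, 0.2774]
ee_rot: [3.141, -0.001, 1.339]
wrist_force: [0.3, -0.8, -0.0]
width: 0.0279
time: 1.9
tool_pos: [0.5027, 0.0944, 0.2758]
ee_rot: [-3.139, 0.001, 1.342]
wrist_force: [0.1, -0.0, -0.4]
width: 0.0282
[0.50273457 0.0943679  0.27579437] [-3.13853185e+00  7.98491594e-04  1.34197805e+00]
```

View pics/wrist1.png

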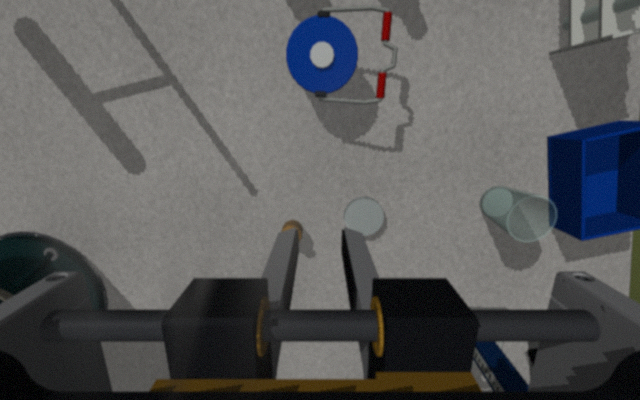

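```bash
python3 -c "
from h import *
crop('wrist1',270,0,430,120,5,'w1c')
s=load('wrist1');C=cloud(s)
print(np.linalg.norm(cam2world(s)[:3,3]-s['tool']))
hsv=cv2.cvtColor(s['image'],cv2.COLOR_RGB2HSV)
def comp(m,C,n=3):
    k,l,st,c=cv2.connectedComponentsWithStats(m.astype(np.uint8))
    for i in np.argsort(-st[1:,4])[:n]+1:
        P=C[l==i];P=P[np.isfinite(P).all(1)]; print(st[i],c[i].round(1),np.median(P,0).round(4),P.min(0).round(3),P.max(0).round(3))
for n in ['wrist1','scene0','side0']:
    s=load(n);C=cloud(s);hsv=cv2.cvtColor(s['image'],cv2.COLOR_RGB2HSV)
    print(n,'red');comp(((hsv[...,0]<6)|(hsv[...,0]>174))&(hsv[...,1]>180)&(hsv[...,2]>70)&(C[...,2]<.12)&(C[...,2]>.03),C)
    print('blue');comp((abs(hsv[...,0].astype(int)-110)<12)&(hsv[...,1]>180)&(C[...,2]<.075)&(C[...,2]>.045),C)
"
```

```text
0.17614479656102533
wrist1 red
[382  12   9  28 180] [386.1  25.5] [0.6131 0.2502 0.0644] [0.607 0.236 0.062] [0.619 0.263 0.068]
[377  73   9  25 150] [380.8  84.9] [0.5967 0.1905 0.0643] [0.591 0.177 0.061] [0.604 0.203 0.067]
blue
[ 287   16   70   76 3584] [321.5  53.7] [0.5374 0.2402 0.0551] [0.496 0.198 0.052] [0.578 0.28  0.058]
[ 572  124   68  116 2029] [591.9 186.1] [0.8314 0.0055 0.0554] [ 0.828 -0.067  0.045] [0.917 0.073 0.061]
[479 346  29  18 300] [492.  354.1] [ 0.6971 -0.229   0.0606] [ 0.684 -0.234  0.045] [ 0.713 -0.225  0.075]
scene0 red
[526 359  15  14 149] [532.8 365.5] [0.6771 0.6601 0.1155] [0.645 0.645 0.062] [0.692 0.676 0.12 ]
[385 268   7   7  23] [388.1 270.7] [0.6168 0.2484 0.063 ] [0.613 0.236 0.059] [0.623 0.26  0.067]
[370 254   7   7  22] [373.1 256.8] [0.6014 0.1893 0.0634] [0.597 0.177 0.059] [0.607 0.2   0.067]
blue
[ 490  231   91   71 2448] [535.9 265.8] [0.3691 0.6036 0.0727] [0.292 0.486 0.045] [0.416 0.713 0.075]
[383 240  27  25 424] [396.2 252.2] [0.5458 0.2393 0.0544] [0.5   0.196 0.048] [0.582 0.277 0.06 ]
[235 274  60  55 369] [265.8 304.5] [0.9081 0.0242 0.0577] [ 0.833 -0.068  0.045] [0.933 0.072 0.064]
side0 red
[ 67 378  18  16 202] [ 76.  385.8] [0.6713 0.6605 0.117 ] [0.658 0.645 0.105] [0.69  0.674 0.12 ]
[266 268   6   4   7] [268.4 269.3] [0.5961 0.1895 0.0665] [0.595 0.18  0.063] [0.599 0.194 0.068]
[247 281   3   2   3] [248.  281.3] [0.6122 0.2455 0.065 ] [0.611 0.244 0.065] [0.613 0.25  0.066]
blue
[259 284  32  26 482] [274.9 296.7] [0.5289 0.2439 0.0569] [0.496 0.199 0.052] [0.574 0.279 0.063]
[209 178  53  38 467] [235.5 197.4] [0.8602 0.0168 0.0536] [ 0.826 -0.071  0.045] [0.93  0.073 0.067]
[ 64 392   7   7  19] [ 67.1 394.9] [0.7133 0.6728 0.0615] [0.708 0.672 0.047] [0.717 0.674 0.073]
```

View pics/w1c.png

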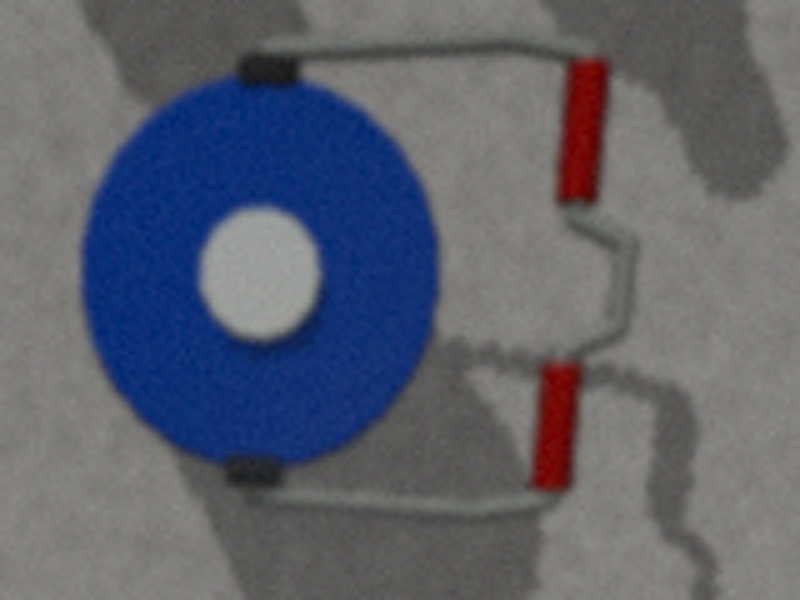

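```bash

python3 -m inch '[{"linear":[1,0.8,0],"twist":-0.04,"gripper":0.3},{"linear":[1,0.8,0],"twist":-0.04,"gripper":0.3},{"linear":[1,0.8,0],"twist":-0.04,"gripper":0.3},{"linear":[1,0.8,0],"twist":-0.04,"gripper":0.3}]'
python3 -m inch '[{"linear":[0.11,0.75,-1],"twist":0,"gripper":0.3},{"linear":[0.11,0.75,-1],"twist":0,"gripper":0.3},{"linear":[0.11,0.75,-1],"twist":0,"gripper":0.3},{"linear":[0.11,0.75,-1],"twist":0,"gripper":0.3},{"linear":[0.11,0.75,-1],"twist":0,"gripper":0.3}]'
python3 -m inch '[{"linear":[0,0,-0.3],"twist":0,"gripper":0.3},{"linear":[0,0,-0.6],"twist":0,"gripper":0.3},{"linear":[0,0,-0.6],"twist":0,"gripper":0.3},{"linear":[0,0,-0.6],"twist":0,"gripper":0.3},{"linear":[0,0,-0.6],"twist":0,"gripper":0.3}]'
python3 -c "
from h import *
for n in ['wrist','side']: snap(n,n+'2')
crop('side2',200,230,330,340,5,'s2c')
print(load('wrist2')['tool'],load('wrist2')['rot'])"
```

```text
time: 2.28
tool_pos: [0.6047, 0.1738, 0.2731]
ee_rot: [-3.137, 0.001, 1.297]
wrist_force: [-0.7, -1.1, -1.6]
width: 0.0281
time: 2.7
tool_pos: [0.611, 0.2458, 0.175]
ee_rot: [-3.137, 0.004, 1.296]
wrist_force: [-1.0, -0.3, 1.0]
width: 0.0285
time: 3.12
tool_pos: [0.6145, 0.2464, 0.1214]
ee_rot: [3.137, -0.002, 1.295]
wrist_force: [0.1, 0.3, 0.3]
width: 0.0281
[0.61451596 0.24641832 0.12137144] [ 3.13712230e+00 -2.38468450e-03  1.29472799e+00]
```

View pics/wrist2.png

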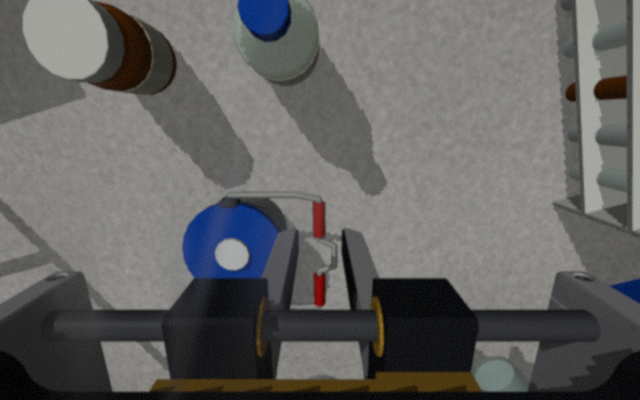

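View pics/s2c.png

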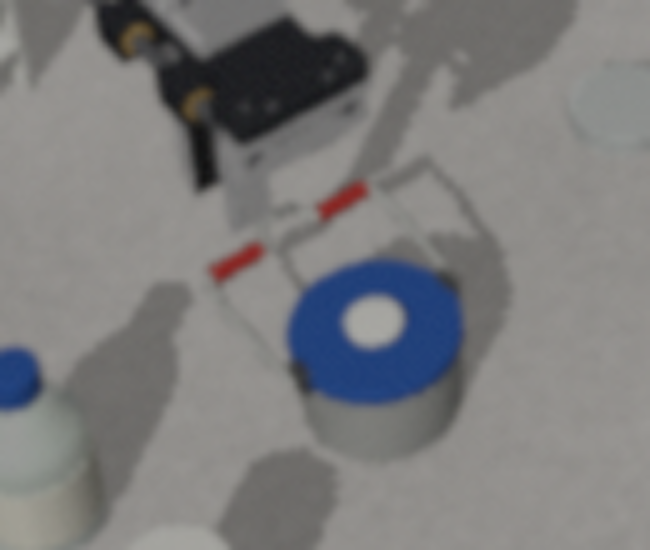

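```bash
cat >> h.py <<'E'
def comp(m,C,n=3):
    k,l,st,c=cv2.connectedComponentsWithStats(m.astype(np.uint8))
    for i in np.argsort(-st[1:,4])[:n]+1:
        P=C[l==i];P=P[np.isfinite(P).all(1)]; print(st[i],c[i].round(1),np.median(P,0).round(4),P.min(0).round(3),P.max(0).round(3))
def red(n,zmin=.03,zmax=.3):
    s=load(n);C=cloud(s);hsv=cv2.cvtColor(s['image'],cv2.COLOR_RGB2HSV)
    comp(((hsv[...,0]<6)|(hsv[...,0]>174))&(hsv[...,1]>180)&(hsv[...,2]>70)&(C[...,2]<zmax)&(C[...,2]>zmin),C)
E
python3 -c "
from h import *
red('wrist2'); s=load('wrist2')
T=cam2world(s);print(T.round(3))
# project finger points
from scipy.spatial.transform import Rotation as Ro
R=Ro.from_euler('xyz',s['rot']).as_matrix()
for p in [(0,.014,.022),(0,-.014,.022),(0,0,.003)]: print(p,proj(s,s['tool']+R@np.array(p)))
"
```

```text
[315 274  10  32 274] [319.2 289.8] [0.5981 0.1912 0.0644] [0.591 0.177 0.061] [0.635 0.323 0.278]
[315 210   9  27 143] [318.3 225.6] [0.613  0.2453 0.0647] [0.608 0.237 0.063] [0.635 0.323 0.278]
[316 207   3   3   4] [317.2 208.2] [0.6161 0.2593 0.0648] [0.615 0.259 0.065] [0.617 0.26  0.066]
[[ 0.963 -0.262 -0.069  0.635]
 [-0.271 -0.927 -0.259  0.323]
 [ 0.004  0.268 -0.963  0.278]
 [ 0.     0.     0.     1.   ]]
(0, 0.014, 0.022) [341.89984378 242.65622344]
(0, -0.014, 0.022) [299.2315311  242.58327939]
(0, 0, 0.003) [320.6344999  255.82763109]
```

```bash

python3 -m inch '[{"linear":[-0.01,0.04,-0.2],"twist":0,"gripper":0.3},{"linear":[-0.01,0.04,-0.4],"twist":0,"gripper":0.3},{"linear":[-0.01,0.04,-0.58],"twist":0,"gripper":0.3},{"linear":[-0.01,0.04,-0.58],"twist":0,"gripper":0.3},{"linear":[-0.01,0.04,-0.58],"twist":0,"gripper":0.3},{"linear":[-0.01,0.04,-0.58],"twist":0,"gripper":0.2},{"linear":[-0.01,0.04,-0.58],"twist":0,"gripper":0.15},{"linear":[-0.01,0.04,-0.58],"twist":0,"gripper":0.125},{"linear":[-0.01,0.04,-0.58],"twist":0,"gripper":0.125}]'
python3 -c "
from h import *
for n in ['wrist','side']: snap(n,n+'3')
crop('side3',200,230,330,340,5,'s3c')
crop('wrist3',240,150,400,310,4,'w3c')
red('wrist3')
print(load('wrist3')['tool'],load('wrist3')['rot'],robot.get_obs()['wrist_force'])"
```

```text
time: 3.97
tool_pos: [0.6141, 0.2518, 0.0617]
ee_rot: [3.136, -0.003, 1.296]
wrist_force: [3.7, 0.5, 0.1]
width: 0.0118
[315 238  14  46 545] [321.6 260.7] [0.6144 0.2514 0.0643] [0.608 0.236 0.061] [0.621 0.264 0.066]
[316 341  13  28 308] [321.8 354.2] [0.5971 0.1883 0.0643] [0.591 0.177 0.062] [0.634 0.329 0.219]
[0.6141244  0.25177667 0.06168424] [ 3.13626980e+00 -2.61580389e-03  1.29628953e+00] [3.16360555 1.26438782 0.06353336]
```

View pics/w3c.png

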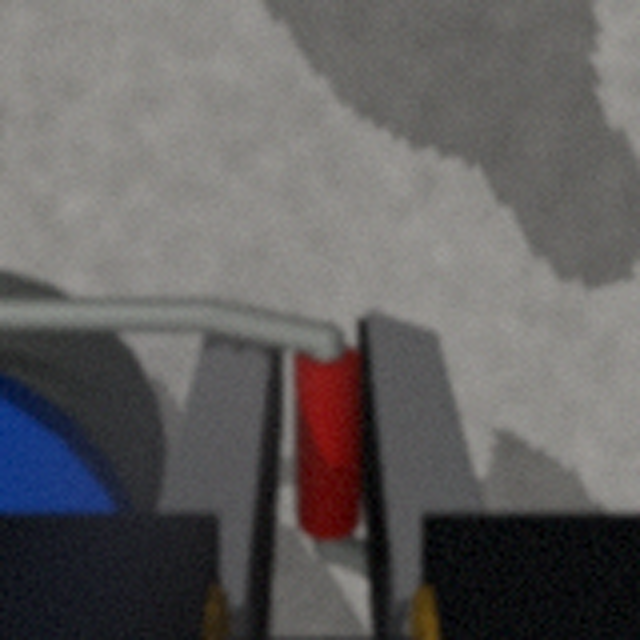

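View pics/s3c.png

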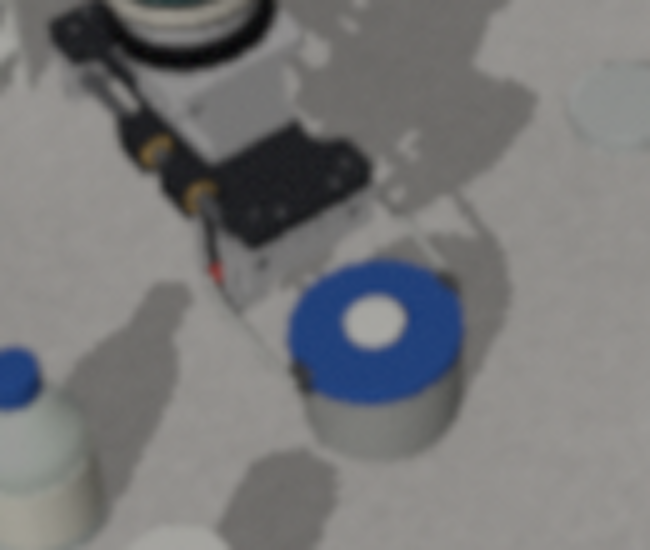

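```bash

python3 -m inch '[{"linear":[0,0,0.01],"twist":0,"gripper":0.125},{"linear":[0,0,0.02],"twist":0,"gripper":0.125},{"linear":[0,0,0.03],"twist":0,"gripper":0.125},{"linear":[0,0,0.03],"twist":0,"gripper":0.125}]'
python3 -c "
from h import *
snap('wrist','wrist4');red('wrist4')
crop('wrist4',240,150,400,310,4,'w4c')
print(load('wrist4')['tool'],robot.get_obs()['wrist_force'])"
```

```text
time: 4.4
tool_pos: [0.6123, 0.2516, 0.0629]
ee_rot: [3.141, -0.0, 1.296]
wrist_force: [3.9, 1.4, 0.8]
width: 0.0118
[315 238  14  46 548] [321.4 260.7] [0.6125 0.2514 0.0654] [0.606 0.236 0.062] [0.633 0.329 0.22 ]
[316 341  13  28 285] [321.7 353.8] [0.5952 0.1879 0.0651] [0.59  0.176 0.063] [0.601 0.198 0.067]
[0.61232389 0.25157538 0.06285206] [3.17724027 0.9814906  0.48614532]
```

View pics/w4c.png

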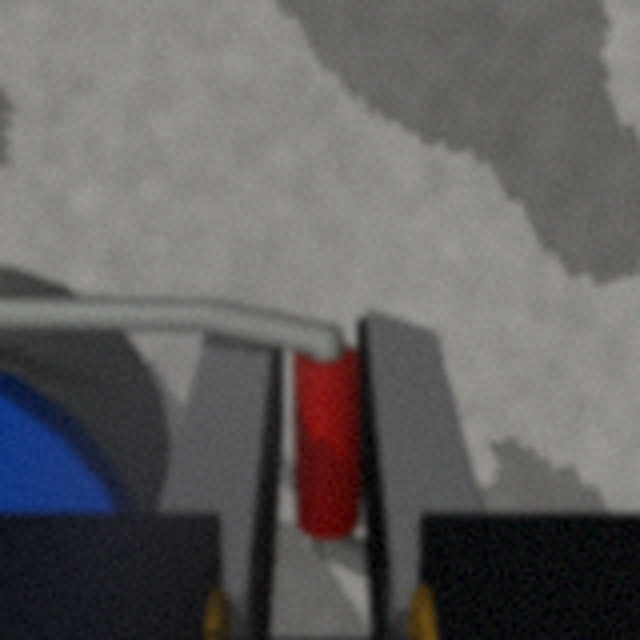

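```bash

python3 -m inch '[{"linear":[0.008,-0.002,0.01],"twist":0,"gripper":0.125},{"linear":[0.008,-0.002,0.02],"twist":0,"gripper":0.125},{"linear":[0.008,-0.002,0.03],"twist":0,"gripper":0.125}]'
python3 -c "
from h import *
o=robot.get_obs();print(o['tool_pos'],o['wrist_force'])
snap('wrist','wrist5');red('wrist5')"
```

```text
time: 4.7
tool_pos: [0.6124, 0.2513, 0.0653]
ee_rot: [-3.14, 0.0, 1.296]
wrist_force: [0.9, 0.5, -1.1]
width: 0.0123
[0.61242958 0.25132793 0.06526323] [ 0.89776382  0.48017197 -1.13825539]
[315 239  14  45 551] [321.2 260.7] [0.6125 0.251  0.0676] [0.606 0.236 0.065] [0.62  0.264 0.07 ]
[316 341  12  28 284] [321.1 353.8] [0.595  0.1878 0.0675] [0.589 0.177 0.065] [0.634 0.329 0.222]
```

```bash

python3 -m inch '[{"linear":[-0.004,0.001,0.02],"twist":0,"gripper":0.125},{"linear":[-0.009,0.002,0.04],"twist":0,"gripper":0.125},{"linear":[-0.014,0.004,0.06],"twist":0,"gripper":0.125},{"linear":[-0.019,0.005,0.082],"twist":0,"gripper":0.125},{"linear":[-0.019,0.005,0.082],"twist":0,"gripper":0.125}]'
python3 -c "
from h import *
o=robot.get_obs();print(o['tool_pos'],o['wrist_force'])
snap('wrist','wrist6');red('wrist6');snap('scene','scene6')
"
```

```text
time: 5.17
tool_pos: [0.6105, 0.2518, 0.0742]
ee_rot: [-3.141, 0.0, 1.297]
wrist_force: [1.8, 0.5, 0.7]
width: 0.0118
[0.61046212 0.2518424  0.07418613] [1.75021582 0.49151809 0.65569214]
[315 238  14  45 536] [321.2 260.1] [0.6105 0.2515 0.0756] [0.604 0.237 0.073] [0.632 0.329 0.231]
[315 341  13  27 274] [321.  353.1] [0.5929 0.1882 0.0757] [0.587 0.177 0.073] [0.598 0.198 0.077]
```

```bash

python3 -m inch '[{"linear":[-0.008,0.002,0.024],"twist":0,"gripper":0.125},{"linear":[-0.016,0.004,0.047],"twist":0,"gripper":0.125},{"linear":[-0.027,0.007,0.073],"twist":0,"gripper":0.125},{"linear":[-0.039,0.011,0.1],"twist":0,"gripper":0.125},{"linear":[-0.052,0.014,0.125],"twist":0,"gripper":0.125},{"linear":[-0.065,0.018,0.151],"twist":0,"gripper":0.125},{"linear":[-0.091,0.025,0.194],"twist":0,"gripper":0.125},{"linear":[-0.091,0.025,0.194],"twist":0,"gripper":0.125}]'
python3 -c "
from h import *
o=robot.get_obs();print(o['tool_pos'],o['wrist_force'])
snap('wrist','wrist7');red('wrist7')
"
```

```text
time: 5.93
tool_pos: [0.6018, 0.2546, 0.0945]
ee_rot: [3.141, -0.001, 1.297]
wrist_force: [1.0, 0.9, 1.2]
width: 0.0118
[0.60175747 0.25459284 0.09453396] [0.95040305 0.94279747 1.15072165]
[315 238  14  44 525] [321.2 259.3] [0.6018 0.2538 0.0945] [0.595 0.239 0.091] [0.623 0.332 0.251]
[315 341  13  25 257] [320.9 352.4] [0.5839 0.1901 0.0945] [0.579 0.18  0.092] [0.623 0.332 0.251]
```

View pics/wrist7.png

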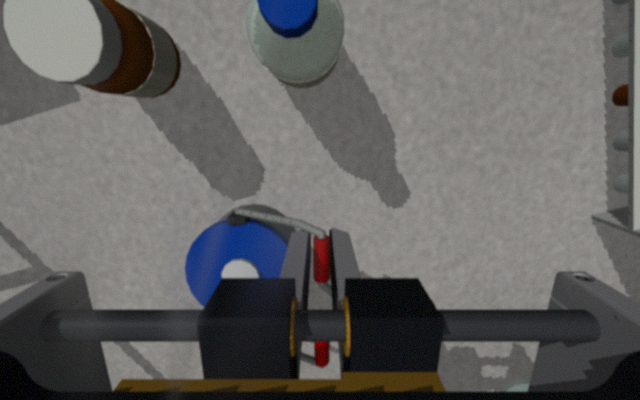

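```bash

python3 -m inch '[{"linear":[-0.021,0.006,0.03],"twist":0,"gripper":0.125},{"linear":[-0.043,0.012,0.06],"twist":0,"gripper":0.125},{"linear":[-0.067,0.019,0.086],"twist":0,"gripper":0.125},{"linear":[-0.091,0.025,0.112],"twist":0,"gripper":0.125},{"linear":[-0.117,0.032,0.136],"twist":0,"gripper":0.125},{"linear":[-0.143,0.04,0.16],"twist":0,"gripper":0.125},{"linear":[-0.172,0.048,0.182],"twist":0,"gripper":0.125},{"linear":[-0.2,0.055,0.202],"twist":0,"gripper":0.125},{"linear":[-0.2,0.055,0.202],"twist":0,"gripper":0.125}]'
python3 -c "
from h import *
o=robot.get_obs();print(o['tool_pos'],o['wrist_force'])
snap('wrist','wrist8');red('wrist8')
"
```

```text
time: 6.73
tool_pos: [0.5803, 0.2601, 0.1128]
ee_rot: [-3.139, 0.001, 1.297]
wrist_force: [0.8, 1.0, 0.6]
width: 0.012
[0.5802897  0.26010216 0.11284935] [0.82412105 0.99195662 0.58639636]
[314 239  14  46 526] [320.5 260.3] [0.5801 0.2608 0.1157] [0.573 0.245 0.113] [0.602 0.337 0.27 ]
[315 341  12  28 270] [320.4 353.9] [0.5625 0.1972 0.1157] [0.557 0.186 0.114] [0.602 0.337 0.27 ]
```

```bash

python3 -m inch '[{"linear":[-0.03,0.008,0.018],"twist":0,"gripper":0.125},{"linear":[-0.06,0.017,0.036],"twist":0,"gripper":0.125},{"linear":[-0.092,0.026,0.051],"twist":0,"gripper":0.125},{"linear":[-0.123,0.034,0.065],"twist":0,"gripper":0.125},{"linear":[-0.156,0.043,0.077],"twist":0,"gripper":0.125},{"linear":[-0.189,0.052,0.088],"twist":0,"gripper":0.125},{"linear":[-0.223,0.062,0.096],"twist":0,"gripper":0.125},{"linear":[-0.257,0.071,0.104],"twist":0,"gripper":0.125},{"linear":[-0.29,0.08,0.108],"twist":0,"gripper":0.125},{"linear":[-0.326,0.09,0.112],"twist":0,"gripper":0.125}]'
python3 -m inch '[{"linear":[-0.02,0.005,0.002],"twist":0,"gripper":0.125},{"linear":[-0.035,0.01,0.002],"twist":0,"gripper":0.125},{"linear":[-0.04,0.011,0.002],"twist":0,"gripper":0.125},{"linear":[-0.04,0.011,0.002],"twist":0,"gripper":0.125}]'
python3 -c "
from h import *
o=robot.get_obs();print(o['tool_pos'],o['wrist_force'])
snap('wrist','wrist9');red('wrist9')
for n in ['scene','side']: snap(n,n+'9');red(n+'9')
crop('side9',200,210,330,340,4,'s9c')
"
```

```text
time: 7.62
tool_pos: [0.5489, 0.2689, 0.1246]
ee_rot: [3.141, -0.0, 1.296]
wrist_force: [0.6, -0.5, 0.4]
width: 0.0114
time: 7.95
tool_pos: [0.5451, 0.2699, 0.1246]
ee_rot: [-3.141, 0.0, 1.296]
wrist_force: [-0.3, 0.7, -0.1]
width: 0.0118
[0.54508259 0.26994998 0.12463074] [-0.2827395   0.74139624 -0.10139811]
[314 238  14  46 511] [320.8 259.7] [0.5449 0.2699 0.126 ] [0.538 0.255 0.123] [0.566 0.347 0.281]
[315 341  12  26 252] [320.7 353.2] [0.5273 0.2062 0.126 ] [0.522 0.196 0.124] [0.566 0.347 0.281]
[526 359  15  17 164] [532.6 366. ] [0.6791 0.6605 0.1149] [0.647 0.645 0.067] [0.694 0.675 0.12 ]
[389 229   2   2   2] [389.5 229.5] [0.5283 0.1959 0.1244] [0.527 0.195 0.123] [0.53  0.197 0.125]
[412 247   1   2   2] [412.  247.5] [0.5493 0.2782 0.1276] [0.548 0.278 0.127] [0.551 0.279 0.128]
[ 68 378  18  22 291] [ 76.6 388.5] [0.6677 0.6631 0.1162] [0.657 0.646 0.086] [0.69  0.675 0.123]
[ 86 399   1   1   1] [ 86. 399.] [0.6601 0.6598 0.08  ] [0.66 0.66 0.08] [0.66 0.66 0.08]
```

View pics/s9c.png

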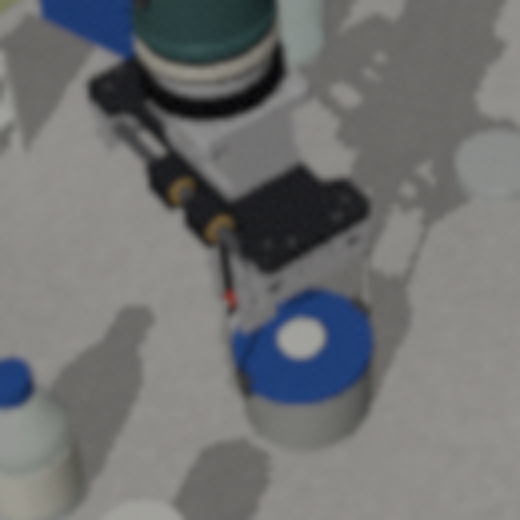

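View pics/wrist9.png

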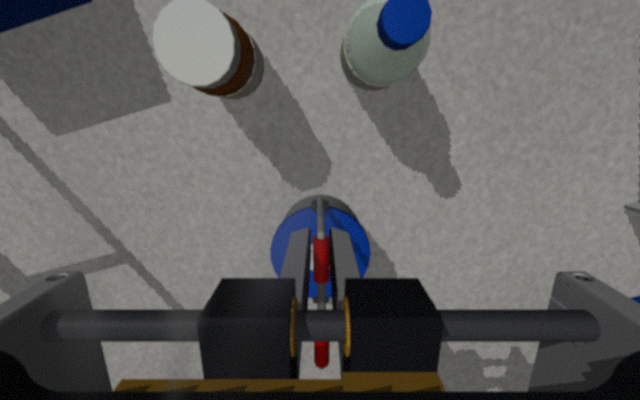

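```bash

python3 -m inch '[{"linear":[0,0,0],"twist":0,"gripper":0.11},{"linear":[0,0,0],"twist":0,"gripper":0.1},{"linear":[0,0,0],"twist":0,"gripper":0.05},{"linear":[0,0,0],"twist":0,"gripper":0},{"linear":[0,0,0],"twist":0,"gripper":0},{"linear":[0,0,0],"twist":0,"gripper":0}]'
python3 -c "
from h import *
crop('wrist1',400,300,640,400,3,'w1s')
crop('scene0',210,135,310,245,6,'scs'); crop('side0',300,90,480,230,4,'sis')
for n in ['scene0','side0']:
    s=load(n);C=cloud(s)
    m=(C[...,2]>.235)&(C[...,2]<.30)&(abs(C[...,0]-.62)<.13)&(abs(C[...,1]+.22)<.09)
    P=C[m];v,u=np.nonzero(m);i=np.argsort(P[:,0]);print(n,len(P));
    for j in i[::max(1,len(i)//30)]: print(u[j],v[j],P[j].round(3))
"
```

```text
time: 8.6
tool_pos: [0.5453, 0.2698, 0.1245]
ee_rot: [-3.142, 0.0, 1.296]
wrist_force: [0.6, 0.5, -0.8]
width: 0.0088
scene0 178
271 142 [ 0.546 -0.213  0.271]
270 143 [ 0.552 -0.212  0.272]
269 145 [ 0.555 -0.214  0.266]
269 147 [ 0.558 -0.212  0.262]
268 148 [ 0.561 -0.214  0.258]
268 151 [ 0.565 -0.212  0.25 ]
266 151 [ 0.57  -0.215  0.253]
265 152 [ 0.575 -0.215  0.253]
262 151 [ 0.582 -0.219  0.26 ]
262 153 [ 0.587 -0.215  0.259]
259 152 [ 0.591 -0.222  0.262]
258 153 [ 0.596 -0.222  0.263]
257 155 [ 0.604 -0.22   0.262]
256 155 [ 0.607 -0.22   0.265]
254 157 [ 0.612 -0.225  0.258]
252 158 [ 0.619 -0.227  0.258]
251 159 [ 0.624 -0.227  0.259]
249 158 [ 0.628 -0.229  0.265]
246 159 [ 0.634 -0.236  0.262]
247 161 [ 0.639 -0.228  0.262]
245 161 [ 0.644 -0.23   0.266]
244 163 [ 0.648 -0.232  0.261]
242 163 [ 0.653 -0.234  0.264]
239 163 [ 0.659 -0.24   0.265]
239 164 [ 0.662 -0.237  0.266]
238 165 [ 0.669 -0.235  0.269]
236 168 [ 0.673 -0.241  0.257]
235 167 [ 0.677 -0.239  0.265]
234 169 [ 0.682 -0.24   0.261]
231 169 [ 0.689 -0.244  0.264]
231 171 [ 0.692 -0.241  0.261]
230 175 [ 
[... 477 characters left out ...]
588 -0.221  0.268]
361 127 [ 0.593 -0.23   0.265]
358 127 [ 0.596 -0.22   0.269]
357 126 [ 0.603 -0.226  0.266]
355 126 [ 0.608 -0.223  0.266]
354 125 [ 0.612 -0.224  0.268]
353 123 [ 0.619 -0.23   0.269]
351 123 [ 0.625 -0.23   0.267]
349 123 [ 0.634 -0.233  0.263]
348 122 [ 0.637 -0.232  0.265]
347 120 [ 0.646 -0.241  0.265]
345 121 [ 0.648 -0.235  0.263]
343 119 [ 0.654 -0.233  0.268]
341 119 [ 0.66  -0.232  0.267]
340 116 [ 0.668 -0.239  0.271]
339 115 [ 0.674 -0.243  0.27 ]
338 115 [ 0.678 -0.243  0.269]
336 116 [ 0.686 -0.245  0.262]
336 114 [ 0.691 -0.254  0.263]
334 113 [ 0.694 -0.247  0.269]
334 120 [ 0.695 -0.249  0.245]
333 114 [ 0.697 -0.247  0.265]
333 117 [ 0.699 -0.249  0.253]
```

View pics/scs.png

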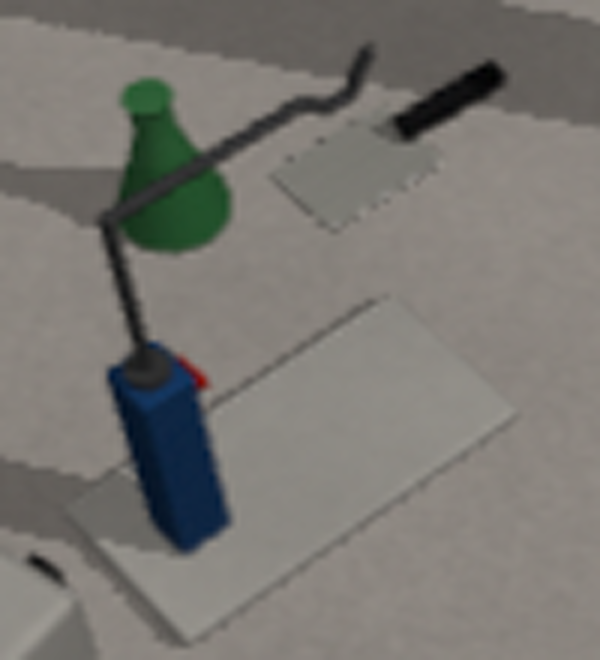

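View pics/sis.png

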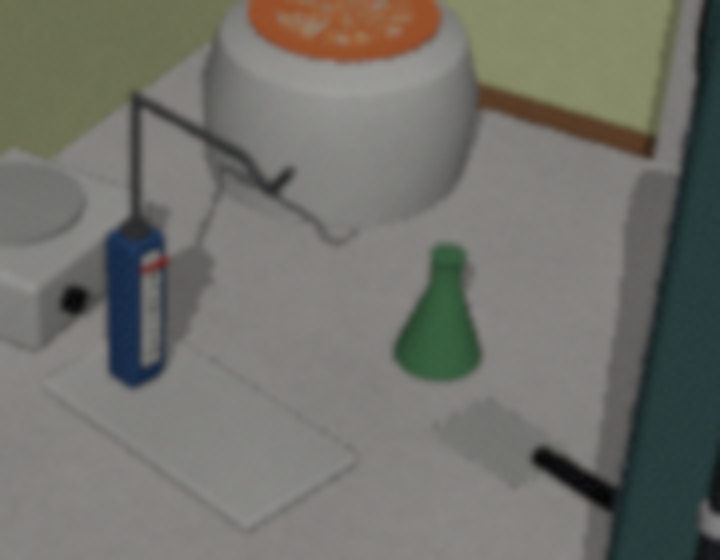

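```bash
python3 -c "
from h import *
A=[]
for n in ['scene0','side0']:
    s=load(n);C=cloud(s)
    m=(C[...,2]>.235)&(C[...,2]<.30)&(C[...,0]>.53)&(C[...,0]<.69)&(abs(C[...,1]+.225)<.06)
    P=C[m];p=np.polyfit(P[:,0],P[:,1],1);print(n,p,np.arctan(p[0]),np.polyval(p,.567),P[:,0].min())
    pl=(C[...,2]>.008)&(C[...,2]<.016)&(C[...,0]>.48)&(C[...,0]<.85)&(C[...,1]>-.35)&(C[...,1]<-.12)
    pl=cv2.morphologyEx(pl.astype(np.uint8),cv2.MORPH_OPEN,np.ones((3,3)))>0
    r=cv2.minAreaRect(C[pl][:,:2].astype(np.float32)*1000);print('plate',pl.sum(),r)
    hsv=cv2.cvtColor(s['image'],cv2.COLOR_RGB2HSV)
    g=(abs(hsv[...,0].astype(int)-70)<15)&(hsv[...,1]>120)&(C[...,2]>.0)&(C[...,2]<.12)&(C[...,1]<0)&(C[...,1]>-.6)
    comp(g,C,1)
    po=(C[...,2]>.17)&(C[...,2]<.245)&(abs(C[...,0]-.70)<.03)&(abs(C[...,1]+.25)<.03);print('post',np.median(C[po],0))
"
```

```text
scene0 [-0.2501393  -0.07154065] -0.24510976478512164 -0.21336963391725308 0.5458502636835858
plate 1278 ((631.9232177734375, -229.40130615234375), (119.89740753173828, 232.99258422851562), 75.80653381347656)
[231 164  17  12 130] [240.1 170.3] [ 0.5342 -0.3942  0.0204] [ 0.502 -0.426  0.004] [ 0.555 -0.381  0.043]
post [ 0.7014657  -0.24545518  0.20896952]
side0 [-0.25347058 -0.07194175] -0.24824241550527462 -0.2156595654602773 0.5403317985298945
plate 873 ((625.8682861328125, -230.532470703125), (121.93692016601562, 229.33775329589844), 76.02767944335938)
post [ 0.69639548 -0.24741396  0.20627936]
```

```bash

python3 -m inch '[{"linear":[0,0,0.02],"twist":0,"gripper":0},{"linear":[0,0,0.05],"twist":0,"gripper":0},{"linear":[0,0,0.1],"twist":0,"gripper":0},{"linear":[0,0,0.15],"twist":0,"gripper":0},{"linear":[0,0,0.2],"twist":0,"gripper":0},{"linear":[0,0,0.2],"twist":0,"gripper":0},{"linear":[0,0,0.2],"twist":0,"gripper":0}]'
python3 -c "
from h import *
for n in ['side','scene','wrist']: snap(n,n+'10')
crop('side10',200,210,330,340,4,'s10c');crop('scene10',350,190,450,290,5,'c10c')
o=robot.get_obs();print(o['tool_pos'],o['wrist_force'],o['wrist_torque'])
red('wrist10')
"
```

```text
time: 9.18
tool_pos: [0.5456, 0.2701, 0.1455]
ee_rot: [3.14, -0.001, 1.296]
wrist_force: [0.1, 0.5, -4.6]
width: 0.0088
[0.54505013 0.26981531 0.14438121] [-0.14806824  0.63798529 -5.60750494] [ 0.09384469 -0.05281657  0.02160328]
[312 238  15  45 479] [319.4 259.3] [0.5442 0.2704 0.1458] [0.537 0.254 0.143] [0.552 0.283 0.148]
[314 341  13  23 210] [319.4 351.2] [0.5261 0.2056 0.1433] [0.521 0.196 0.141] [0.531 0.214 0.145]
```

View pics/s10c.png

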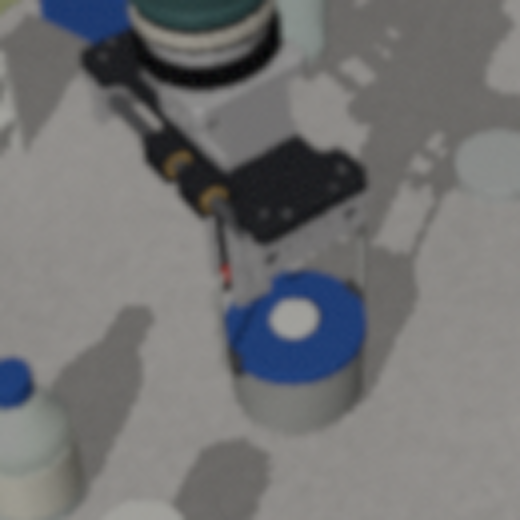

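View pics/wrist10.png

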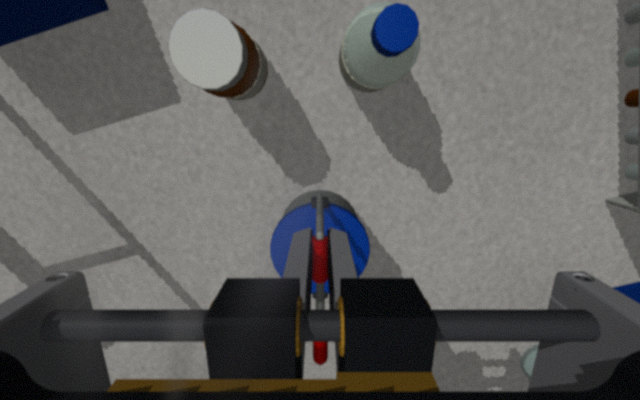

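```bash

python3 -m inch '[{"linear":[0,0,0.03],"twist":0,"gripper":0},{"linear":[0,0,0.1],"twist":0,"gripper":0},{"linear":[0,0,0.22],"twist":0.006,"gripper":0},{"linear":[0,0,0.36],"twist":0.012,"gripper":0},{"linear":[0,0,0.5],"twist":0.018,"gripper":0},{"linear":[0,0,0.64],"twist":0.024,"gripper":0},{"linear":[0,0,0.78],"twist":0.024,"gripper":0},{"linear":[0,0,0.9],"twist":0.024,"gripper":0},{"linear":[0,0,0.97],"twist":0.024,"gripper":0},{"linear":[0,0,1],"twist":0.024,"gripper":0}]'
python3 -m inch '[{"linear":[0,0,0.03],"twist":0,"gripper":0},{"linear":[0,0,0.1],"twist":0,"gripper":0},{"linear":[0,0,0.2],"twist":0,"gripper":0},{"linear":[0,0,0.3],"twist":0,"gripper":0},{"linear":[0,0,0.38],"twist":0,"gripper":0},{"linear":[0,0,0.42],"twist":0,"gripper":0},{"linear":[0,0,0.42],"twist":0,"gripper":0}]'
python3 -c "
from h import *
for n in ['side','wrist']: snap(n,n+'11')
crop('side11',180,120,360,300,3.3,'s11c')
o=robot.get_obs();print(o['tool_pos'],o['wrist_force'],o['wrist_torque'])
red('wrist11')
"
```

```text
time: 10.17
tool_pos: [0.5459, 0.2702, 0.2473]
ee_rot: [3.138, -0.002, 1.322]
wrist_force: [0.4, 0.7, -4.0]
width: 0.009
time: 10.75
tool_pos: [0.5458, 0.2701, 0.2888]
ee_rot: [3.139, -0.002, 1.322]
wrist_force: [0.5, -0.5, -5.2]
width: 0.0091
[0.54528793 0.26993241 0.28683835] [-0.25507217  0.425368   -6.11124443] [ 0.08496429 -0.1105735  -0.02408086]
[313 237  14  46 490] [319.5 259.4] [0.5447 0.2703 0.2889] [0.538 0.255 0.285] [0.552 0.283 0.291]
[313 341  13  22 212] [319.1 350.7] [0.5281 0.2058 0.2863] [0.523 0.196 0.283] [0.533 0.214 0.288]
[325 267   1   1   1] [325. 267.] [0.5468 0.2642 0.2884] [0.547 0.264 0.288] [0.547 0.264 0.288]
```

View pics/s11c.png

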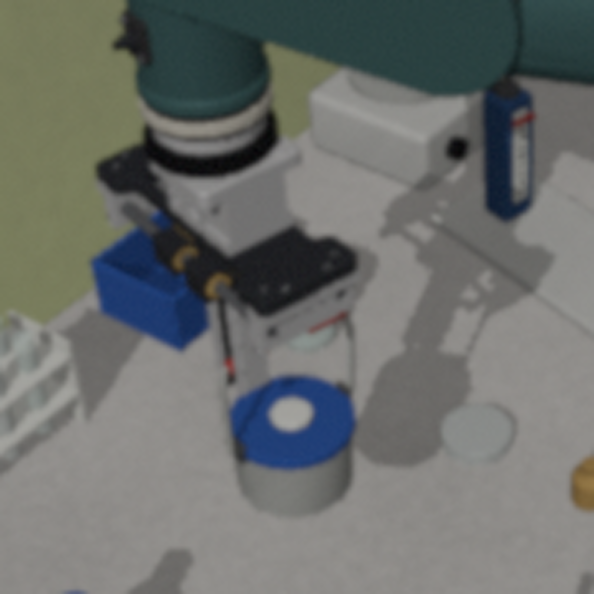

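View pics/wrist11.png

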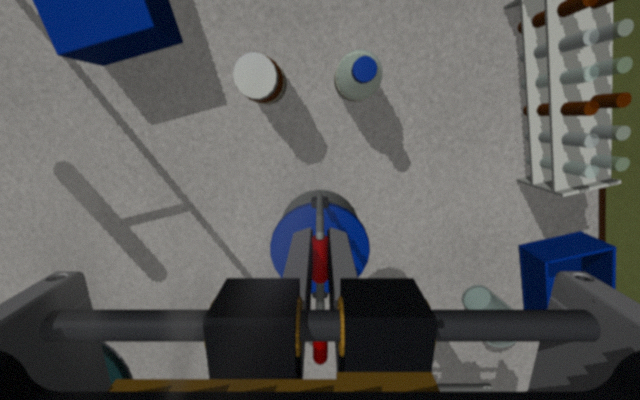

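```bash

python3 -m inch '[{"linear":[0,-0.03,0],"twist":0,"gripper":0},{"linear":[-0.01,-0.09,0],"twist":0,"gripper":0},{"linear":[-0.02,-0.17,0],"twist":0,"gripper":0},{"linear":[-0.03,-0.27,0],"twist":0,"gripper":0},{"linear":[-0.04,-0.38,0],"twist":0,"gripper":0},{"linear":[-0.055,-0.5,0],"twist":0,"gripper":0},{"linear":[-0.07,-0.62,0],"twist":0,"gripper":0},{"linear":[-0.085,-0.74,0],"twist":0,"gripper":0},{"linear":[-0.1,-0.86,0],"twist":0,"gripper":0},{"linear":[-0.115,-0.98,0],"twist":0,"gripper":0}]'
python3 -m inch '[{"linear":[-0.015,-0.12,0],"twist":0,"gripper":0},{"linear":[-0.03,-0.24,0],"twist":0,"gripper":0},{"linear":[-0.045,-0.36,0],"twist":0,"gripper":0},{"linear":[-0.06,-0.48,0],"twist":0,"gripper":0},{"linear":[-0.075,-0.6,0],"twist":0,"gripper":0},{"linear":[-0.09,-0.72,0],"twist":0,"gripper":0},{"linear":[-0.105,-0.84,0],"twist":0,"gripper":0},{"linear":[-0.12,-0.96,0],"twist":0,"gripper":0}]'
python3 -m inch '[{"linear":[-0.015,-0.12,0],"twist":0,"gripper":0},{"linear":[-0.03,-0.24,0],"twist":0,"gripper":0},{"linear":[-0.045,-0.36,0],"twist":0,"gripper":0},{"linear":[-0.06,-0.48,0],"twist":0,"gripper":0},{"linear":[-0.075,-0.6,0],"twist":0,"gripper":0},{"linear":[-0.09,-0.72,0],"twist":0,"gripper":0},{"linear":[-0.105,-0.84,0],"twist":0,"gripper":0},{"linear":[-0.12,-0.96,0],"twist":0,"gripper":0}]'
python3 -m inch '[{"linear":[-0.015,-0.12,0],"twist":0,"gripper":0},{"linear":[-0.03,-0.24,0],"twist":0,"gripper":0},{"linear":[-0.045,-0.36,0],"twist":0,"gripper":0},{"linear":[-0.06,-0.48,0],"twist":0,"gripper":0},{"linear":[-0.075,-0.58,0],"twist":0,"gripper":0},{"linear":[-0.08,-0.66,0],"twist":0,"gripper":0},{"linear":[-0.085,-0.72,0],"twist":0,"gripper":0},{"linear":[-0.085,-0.76,0],"twist":0,"gripper":0},{"linear":[-0.085,-0.78,0],"twist":0,"gripper":0}]'
python3 -c "
from h import *
for n in ['side','scene','wrist']: snap(n,n+'12')
o=robot.get_obs();print(o['tool_pos'],o['wrist_force'],o['wrist_torque'])
red('wrist12')
"
```

```text
time: 11.68
tool_pos: [0.5335, 0.1704, 0.2868]
ee_rot: [3.141, -0.0, 1.321]
wrist_force: [0.3, 0.1, -4.9]
width: 0.0088
time: 12.35
tool_pos: [0.5216, 0.0747, 0.2867]
ee_rot: [3.141, -0.0, 1.322]
wrist_force: [0.8, -1.0, -5.0]
width: 0.009
time: 13.02
tool_pos: [0.5096, -0.0213, 0.2867]
ee_rot: [3.141, 0.0, 1.321]
wrist_force: [-0.3, 0.1, -5.4]
width: 0.0088
time: 13.77
tool_pos: [0.5013, -0.0986, 0.2867]
ee_rot: [-3.142, -0.0, 1.321]
wrist_force: [1.1, 0.3, -4.5]
width: 0.0088
[ 0.50131622 -0.09787447  0.28668831] [ 0.86877229 -0.66336917 -4.67119255] [ 0.1878162  -0.11556141 -0.04768362]
[312 237  15  46 493] [319.6 259.5] [ 0.5006 -0.0979  0.288 ] [ 0.494 -0.114  0.285] [ 0.507 -0.086  0.29 ]
[314 341  12  23 226] [319.3 351.3] [ 0.484  -0.1632  0.2853] [ 0.479 -0.173  0.284] [ 0.489 -0.154  0.287]
[489 261   7  19  94] [492.  270.3] [ 0.6751 -0.2415  0.1288] [ 0.67  -0.255  0.126] [ 0.68 -0.23  0.13]
```

View pics/side12.png

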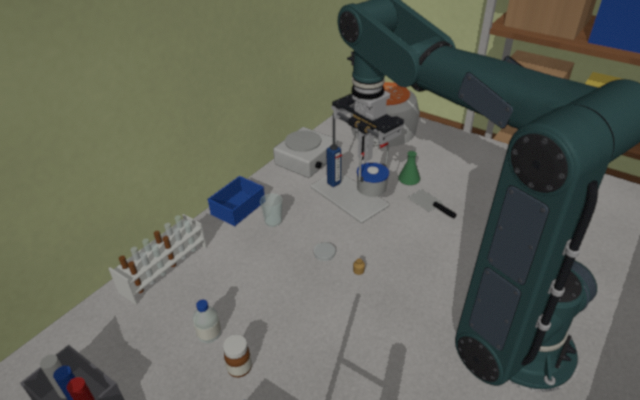

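View pics/wrist12.png

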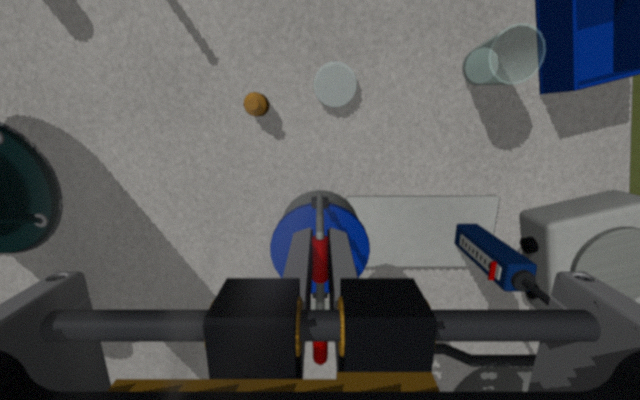

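View pics/scene12.png

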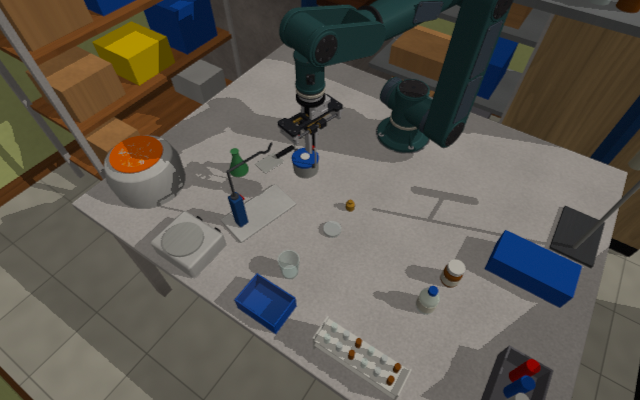

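```bash

python3 -m inch '[{"linear":[0,-0.03,0],"twist":0,"gripper":0},{"linear":[0,-0.1,0],"twist":0,"gripper":0},{"linear":[-0.01,-0.2,0],"twist":0,"gripper":0},{"linear":[-0.02,-0.31,0],"twist":0,"gripper":0},{"linear":[-0.03,-0.42,0],"twist":0,"gripper":0},{"linear":[-0.04,-0.52,0],"twist":0,"gripper":0},{"linear":[-0.04,-0.6,0],"twist":0,"gripper":0},{"linear":[-0.04,-0.64,0],"twist":0,"gripper":0},{"linear":[-0.04,-0.66,0],"twist":0,"gripper":0},{"linear":[-0.04,-0.66,0],"twist":0,"gripper":0}]'
python3 -c "
from h import *
for n in ['side','scene','wrist']: snap(n,n+'13')
crop('side13',300,60,460,220,4,'s13c');crop('scene13',210,90,350,230,4,'c13c')
o=robot.get_obs();print(o['tool_pos'],o['wrist_force'],o['wrist_torque'])
red('wrist13')
"
```

```text
time: 14.75
tool_pos: [0.4972, -0.1646, 0.2866]
ee_rot: [-3.141, -0.0, 1.321]
wrist_force: [-0.4, -0.4, -4.8]
width: 0.0088
[ 0.49731292 -0.16367188  0.28673011] [ 0.02897997  0.52807353 -4.29804146] [ 0.12851993 -0.06828704  0.02420653]
[313 237  14  46 514] [319.6 259.5] [ 0.4965 -0.1635  0.2879] [ 0.49  -0.179  0.285] [ 0.503 -0.151  0.29 ]
[314 341  12  22 225] [319.3 351.1] [ 0.4798 -0.229   0.2851] [ 0.475 -0.238  0.283] [ 0.485 -0.221  0.287]
[486 209   9  21 110] [490.1 219.1] [ 0.6753 -0.2415  0.1287] [ 0.671 -0.255  0.125] [ 0.681 -0.23   0.13 ]
```

View pics/s13c.png

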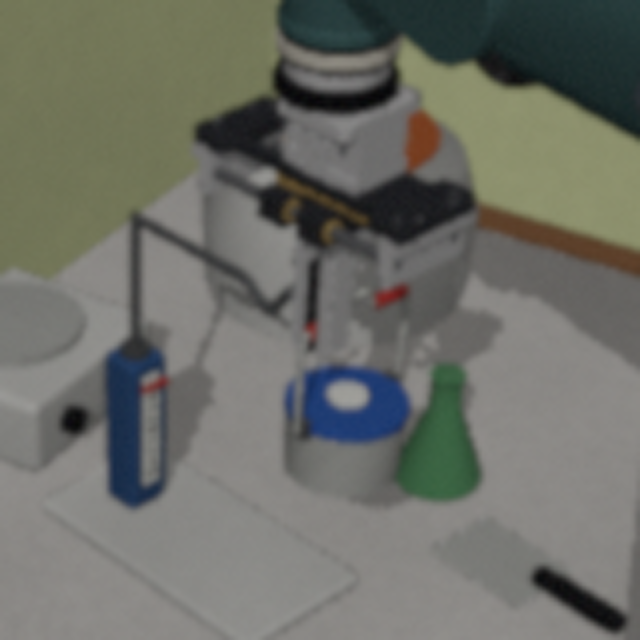

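View pics/wrist13.png

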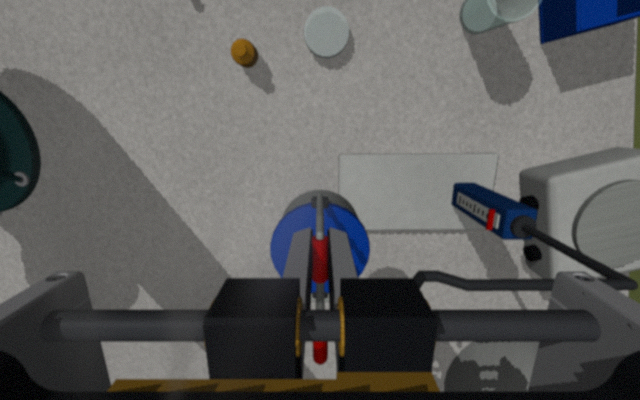

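View pics/c13c.png

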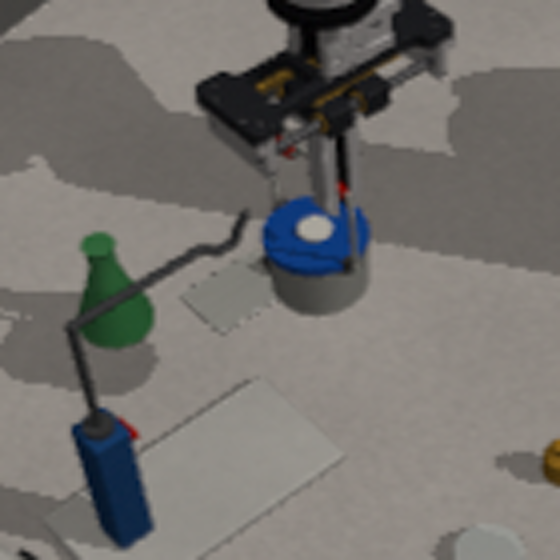

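```bash
python3 -c "
from h import *
s=load('wrist13');C=cloud(s)
m=(C[...,2]>.235)&(C[...,2]<.29)&(C[...,0]>.53)&(C[...,0]<.72)&(C[...,1]<-.18)&(C[...,1]>-.28)
v,u=np.nonzero(m)
for a in range(405,640,8):
    k=m[:,a]
    if k.sum(): 
        r=np.nonzero(k)[0]; print(a,r.min(),r.max(),C[r,a].mean(0).round(4))
P=C[m&(np.arange(640)[None]>450)&(np.arange(640)[None]<560)];p=np.polyfit(P[:,0],P[:,1],1);print(p,np.arctan(p[0]),np.polyval(p,.567))
"; python3 -c "
from h import *
crop('wrist13',360,230,560,350,4,'w13c')"
```

```text
413 276 277 [ 0.5539 -0.2095  0.2554]
421 270 285 [ 0.559  -0.2105  0.257 ]
429 270 280 [ 0.566  -0.213   0.2524]
437 270 281 [ 0.5716 -0.215   0.2522]
445 272 283 [ 0.576  -0.216   0.2552]
453 275 286 [ 0.58   -0.2171  0.259 ]
461 277 288 [ 0.5843 -0.2181  0.2616]
469 279 290 [ 0.5885 -0.2193  0.264 ]
477 279 290 [ 0.5936 -0.2202  0.2646]
485 279 290 [ 0.599  -0.2217  0.2644]
493 279 290 [ 0.6044 -0.2232  0.2642]
501 279 290 [ 0.6096 -0.2244  0.2644]
509 279 290 [ 0.615  -0.2258  0.2643]
517 279 290 [ 0.6205 -0.2273  0.264 ]
525 279 289 [ 0.6256 -0.2281  0.2643]
533 278 289 [ 0.631  -0.2291  0.2642]
541 278 289 [ 0.6365 -0.2306  0.264 ]
549 278 289 [ 0.6416 -0.2317  0.2643]
597 261 278 [ 0.6937 -0.2452  0.2411]
605 265 282 [ 0.6908 -0.2439  0.2509]
613 269 287 [ 0.6899 -0.2432  0.258 ]
621 273 289 [ 0.6919 -0.2441  0.2616]
629 277 289 [ 0.6954 -0.245   0.2636]
637 284 286 [ 0.7002 -0.2478  0.2642]
[-0.2359942  -0.08046274] -0.2317539168500175 -0.21427144756567962
```

View pics/w13c.png

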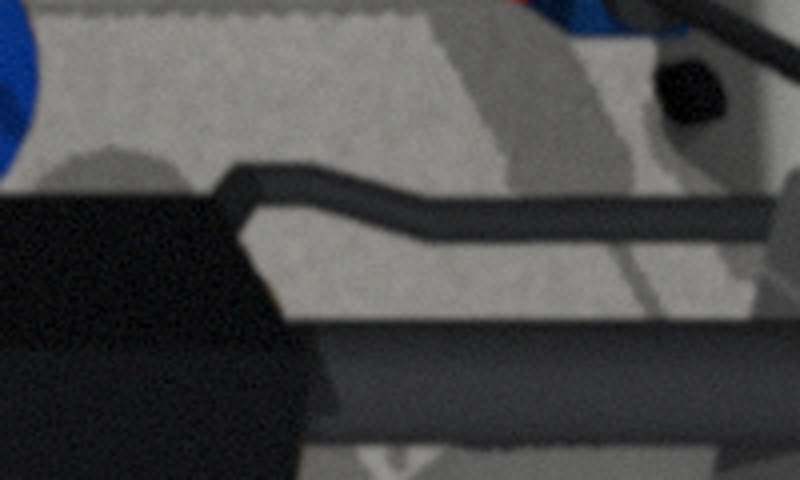

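```bash

python3 -m inch '[{"linear":[0.02,-0.005,0],"twist":0,"gripper":0},{"linear":[0.06,-0.014,0],"twist":0,"gripper":0},{"linear":[0.12,-0.027,0],"twist":0,"gripper":0},{"linear":[0.19,-0.043,0],"twist":0,"gripper":0},{"linear":[0.26,-0.058,0],"twist":0,"gripper":0},{"linear":[0.33,-0.074,0],"twist":0,"gripper":0},{"linear":[0.4,-0.09,0],"twist":0,"gripper":0},{"linear":[0.47,-0.106,0],"twist":0,"gripper":0},{"linear":[0.54,-0.122,0],"twist":0,"gripper":0},{"linear":[0.61,-0.137,0],"twist":0,"gripper":0}]'
python3 -m inch '[{"linear":[0.06,-0.013,0],"twist":0,"gripper":0},{"linear":[0.11,-0.025,0],"twist":0,"gripper":0},{"linear":[0.15,-0.034,0],"twist":0,"gripper":0},{"linear":[0.18,-0.04,0],"twist":0,"gripper":0},{"linear":[0.19,-0.043,0],"twist":0,"gripper":0},{"linear":[0.19,-0.043,0],"twist":0,"gripper":0},{"linear":[0.19,-0.043,0],"twist":0,"gripper":0}]'
python3 -c "
from h import *
for n in ['side','scene','wrist']: snap(n,n+'14')
crop('side14',300,60,460,220,4,'s14c');crop('scene14',210,90,350,230,4,'c14c');crop('wrist14',240,200,440,400,3,'w14c')
o=robot.get_obs();print(o['tool_pos'],o['wrist_force'],o['wrist_torque'])
red('wrist14')
"
```

```text
time: 15.73
tool_pos: [0.559, -0.178, 0.2865]
ee_rot: [-3.141, -0.0, 1.321]
wrist_force: [-0.3, 0.8, -5.0]
width: 0.009
time: 16.32
tool_pos: [0.5771, -0.1821, 0.2868]
ee_rot: [-3.141, 0.0, 1.321]
wrist_force: [-0.6, 0.1, -5.1]
width: 0.0089
[ 0.57703249 -0.18203781  0.28689376] [-0.4603143  -0.41221134 -5.01929182] [ 0.11294466 -0.06273099 -0.01379665]
[312 237  16  46 515] [319.6 259.8] [ 0.5762 -0.1821  0.288 ] [ 0.57  -0.198  0.285] [ 0.584 -0.169  0.29 ]
[313 341  13  22 225] [319.3 351. ] [ 0.5597 -0.2469  0.2854] [ 0.555 -0.257  0.283] [ 0.565 -0.238  0.287]
[415 211   7  20  99] [417.6 220.6] [ 0.6752 -0.242   0.1288] [ 0.671 -0.255  0.123] [ 0.68  -0.231  0.13 ]
```

View pics/s14c.png

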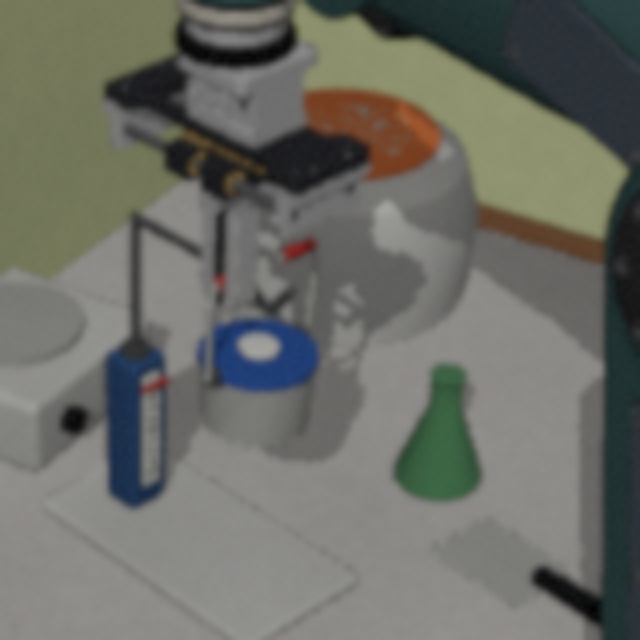

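View pics/w14c.png

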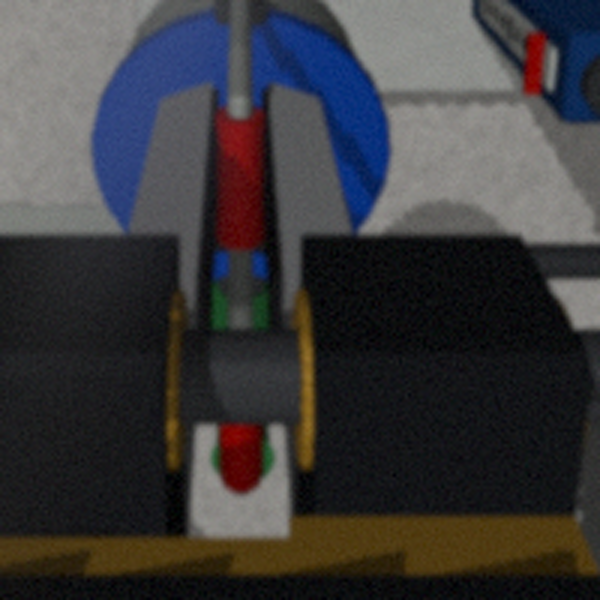

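View pics/c14c.png

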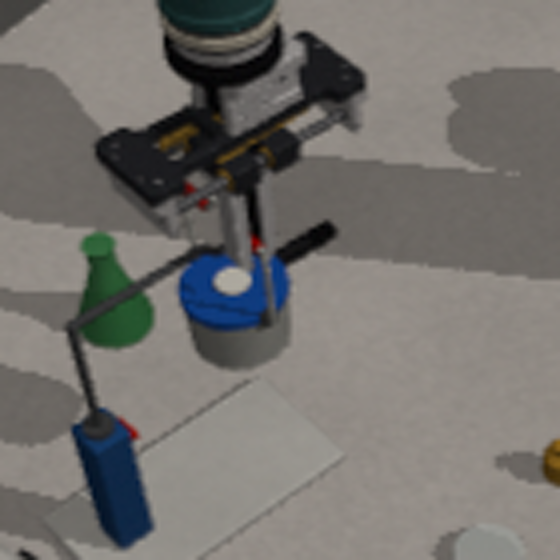

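```bash

python3 -m inch '[{"linear":[0,0,-0.02],"twist":0,"gripper":0},{"linear":[0,0,-0.06],"twist":0,"gripper":0},{"linear":[0,0,-0.11],"twist":0,"gripper":0},{"linear":[0,0,-0.16],"twist":0,"gripper":0},{"linear":[0,0,-0.21],"twist":0,"gripper":0},{"linear":[0,0,-0.25],"twist":0,"gripper":0},{"linear":[0,0,-0.28],"twist":0,"gripper":0},{"linear":[0,0,-0.3],"twist":0,"gripper":0},{"linear":[0,0,-0.3],"twist":0,"gripper":0}]'
python3 -c "
from h import *
for n in ['side']: snap(n,n+'15')
crop('side15',330,80,410,180,6,'s15c')
o=robot.get_obs();print(o['tool_pos'],o['wrist_force'],o['wrist_torque'])
"
```

```text
time: 17.22
tool_pos: [0.577, -0.182, 0.256]
ee_rot: [-3.141, -0.0, 1.321]
wrist_force: [-0.8, -0.3, -5.9]
width: 0.0089
[ 0.57717649 -0.18205275  0.25639507] [-0.23651066 -0.10105806 -4.27629547] [ 0.18712321 -0.10993511  0.05780972]
```

View pics/s15c.png

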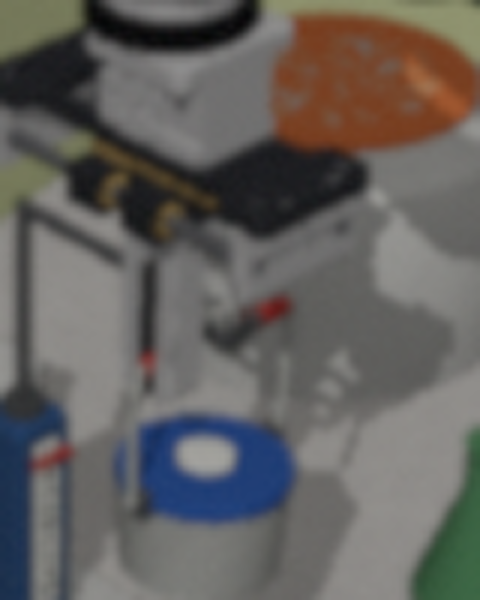

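```bash

python3 -m inch '[{"linear":[0,0,-0.02],"twist":0,"gripper":0},{"linear":[0,0,-0.04],"twist":0,"gripper":0},{"linear":[0,0,-0.06],"twist":0,"gripper":0},{"linear":[0,0,-0.08],"twist":0,"gripper":0},{"linear":[0,0,-0.1],"twist":0,"gripper":0},{"linear":[0,0,-0.12],"twist":0,"gripper":0},{"linear":[0,0,-0.14],"twist":0,"gripper":0},{"linear":[0,0,-0.16],"twist":0,"gripper":0},{"linear":[0,0,-0.18],"twist":0,"gripper":0},{"linear":[0,0,-0.2],"twist":0,"gripper":0}]'
python3 -c "
from h import *
for n in ['side','wrist','scene']: snap(n,n+'16')
crop('side16',330,80,410,180,6,'s16c');crop('scene16',220,120,300,200,6,'c16c')
o=robot.get_obs();print(o['tool_pos'],o['wrist_force'],o['wrist_torque'])
red('wrist16',.15)
"
```

```text
time: 18.1
tool_pos: [0.5773, -0.1822, 0.2367]
ee_rot: [3.141, 0.0, 1.321]
wrist_force: [0.4, -0.1, -3.7]
width: 0.0089
[ 0.57726051 -0.18211318  0.23656238] [-0.39602676  0.00953598 -3.7855198 ] [ 0.07411593 -0.11963312  0.00379598]
[313 237  14  46 502] [319.6 259.8] [ 0.5765 -0.1823  0.2374] [ 0.57  -0.197  0.233] [ 0.583 -0.169  0.239]
[314 341  12  24 227] [319.6 352.1] [ 0.5602 -0.247   0.2356] [ 0.555 -0.257  0.233] [ 0.565 -0.238  0.237]
```

View pics/s16c.png

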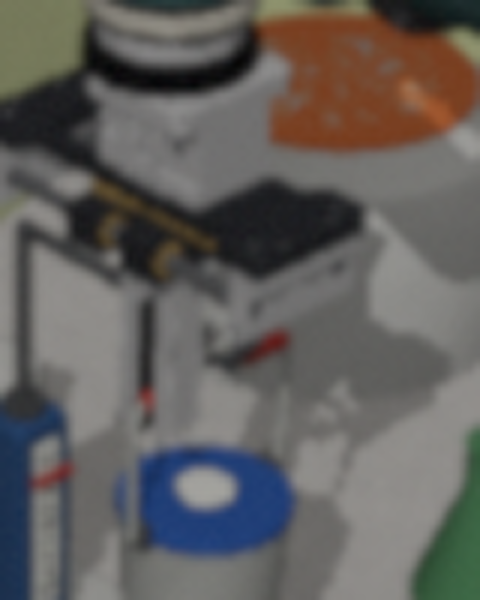

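View pics/c16c.png

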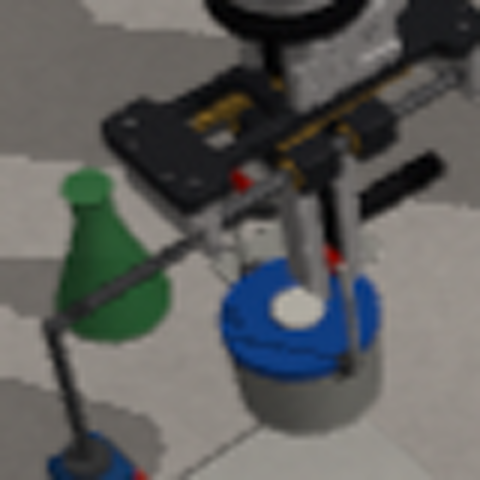

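```bash

for i in 1 2; do :; done
python3 -m inch '[{"linear":[0,0,-0.02],"twist":0,"gripper":0},{"linear":[0,0,-0.04],"twist":0,"gripper":0},{"linear":[0,0,-0.06],"twist":0,"gripper":0},{"linear":[0,0,-0.08],"twist":0,"gripper":0},{"linear":[0,0,-0.1],"twist":0,"gripper":0},{"linear":[0,0,-0.12],"twist":0,"gripper":0},{"linear":[0,0,-0.14],"twist":0,"gripper":0},{"linear":[0,0,-0.16],"twist":0,"gripper":0},{"linear":[0,0,-0.18],"twist":0,"gripper":0},{"linear":[0,0,-0.2],"twist":0,"gripper":0}]'
python3 -c "
from h import *
for n in ['side','wrist']: snap(n,n+'17')
o=robot.get_obs();print(o['tool_pos'],o['wrist_force'],o['wrist_torque']);red('wrist17',.15)
"
python3 -m inch '[{"linear":[0,0,-0.02],"twist":0,"gripper":0},{"linear":[0,0,-0.04],"twist":0,"gripper":0},{"linear":[0,0,-0.06],"twist":0,"gripper":0},{"linear":[0,0,-0.08],"twist":0,"gripper":0},{"linear":[0,0,-0.1],"twist":0,"gripper":0},{"linear":[0,0,-0.11],"twist":0,"gripper":0},{"linear":[0,0,-0.12],"twist":0,"gripper":0},{"linear":[0,0,-0.12],"twist":0,"gripper":0}]'
cat > f.py <<'E'
from h import *
import sys
F=[]
for i in range(8):
    robot.snapshot('side');F.append(robot.get_obs()['wrist_force'])
F=np.array(F);print(robot.get_obs()['tool_pos'],F.mean(0).round(2),F.std(0).round(2),robot.get_obs()['width'])
E
python3 f.py
```

```text
time: 19.08
tool_pos: [0.5773, -0.1823, 0.2167]
ee_rot: [3.141, 0.0, 1.321]
wrist_force: [-0.7, -0.8, -2.2]
width: 0.0089
[ 0.57719348 -0.18218518  0.21632628] [-0.29209417 -1.70171312 -3.04052313] [-0.06805068 -0.04434823  0.00716665]
[313 238  14  45 509] [319.5 259.7] [ 0.5764 -0.1819  0.2174] [ 0.57  -0.197  0.215] [ 0.583 -0.169  0.22 ]
[314 341  12  25 240] [319.6 352.9] [ 0.5602 -0.2472  0.2164] [ 0.555 -0.258  0.214] [ 0.565 -0.238  0.218]
time: 19.85
tool_pos: [0.5773, -0.1822, 0.2045]
ee_rot: [3.141, 0.0, 1.321]
wrist_force: [-0.7, -0.9, -1.3]
width: 0.009
[ 0.57726812 -0.18217084  0.2048243 ] [-0.51 -1.54 -1.07] [0.71 0.31 0.53] 0.00911418949792655
```

```bash

python3 -m inch '[{"linear":[0,0,-0.02],"twist":0,"gripper":0},{"linear":[0,0,-0.04],"twist":0,"gripper":0},{"linear":[0,0,-0.06],"twist":0,"gripper":0},{"linear":[0,0,-0.08],"twist":0,"gripper":0},{"linear":[0,0,-0.09],"twist":0,"gripper":0},{"linear":[0,0,-0.1],"twist":0,"gripper":0},{"linear":[0,0,-0.1],"twist":0,"gripper":0}]'
python3 f.py
python3 -c "
from h import *
for n in ['side','wrist','scene']: snap(n,n+'18')
crop('side18',330,80,410,180,6,'s18c');crop('scene18',220,120,300,200,6,'c18c')
red('wrist18',.15)"
```

```text
time: 20.83
tool_pos: [0.5772, -0.1822, 0.1945]
ee_rot: [3.142, 0.0, 1.321]
wrist_force: [0.3, -1.4, 0.2]
width: 0.0091
[ 0.5772619  -0.18217979  0.19479814] [-0.44 -1.95 -0.28] [0.39 0.47 0.29] 0.009098241127471535
[312 238  15  46 513] [319.6 259.8] [ 0.5764 -0.1821  0.1961] [ 0.57  -0.197  0.193] [ 0.583 -0.169  0.198]
[314 341  12  26 257] [319.6 353.6] [ 0.5602 -0.2469  0.1959] [ 0.555 -0.258  0.194] [ 0.566 -0.236  0.197]
```

View pics/s18c.png

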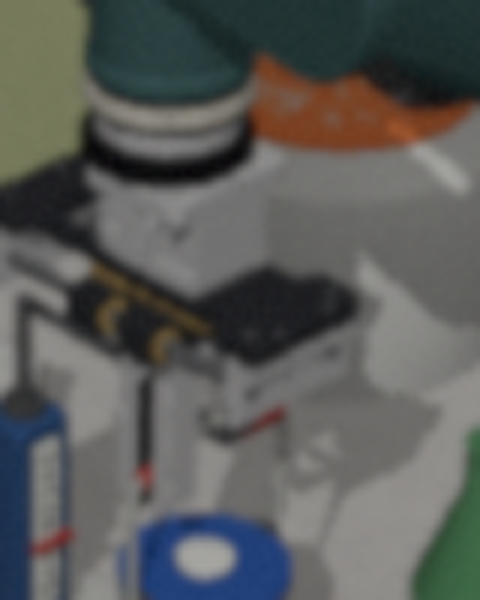

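View pics/wrist18.png

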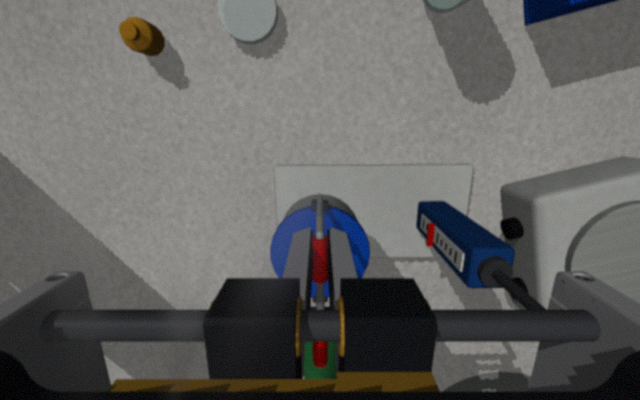

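```bash

python3 -m inch '[{"linear":[0,-0.002,-0.01],"twist":0,"gripper":0},{"linear":[-0.001,-0.004,-0.02],"twist":0,"gripper":0},{"linear":[-0.001,-0.006,-0.025],"twist":0,"gripper":0},{"linear":[-0.001,-0.006,-0.025],"twist":0,"gripper":0}]'
python3 f.py
```

```text
time: 21.72
tool_pos: [0.5772, -0.1824, 0.1919]
ee_rot: [-3.141, -0.001, 1.322]
wrist_force: [0.7, -1.3, -0.3]
width: 0.0091
[ 0.57716287 -0.18244382  0.19221006] [-0.09 -0.52  0.18] [0.68 0.72 0.71] 0.008722103331107537
```

```bash
python3 f.py; python3 f.py
```

```text
[ 0.57718642 -0.18251223  0.19219414] [-0.21  0.36 -0.19] [0.4  0.5  0.49] 0.008795593304377642
[ 0.57714771 -0.18255511  0.19216071] [-0.04  0.85 -0.37] [0.56 0.56 0.45] 0.008806982137470346
```

```bash

python3 -m inch '[{"linear":[0,0.002,-0.005],"twist":0,"gripper":0},{"linear":[0,0.002,-0.01],"twist":0,"gripper":0},{"linear":[0,0.002,-0.01],"twist":0,"gripper":0.08},{"linear":[0,0.002,-0.01],"twist":0,"gripper":0.09},{"linear":[0,0.002,-0.01],"twist":0,"gripper":0.095},{"linear":[0,0.002,-0.01],"twist":0,"gripper":0.1},{"linear":[0,0.002,-0.01],"twist":0,"gripper":0.105},{"linear":[0,0.002,-0.01],"twist":0,"gripper":0.11},{"linear":[0,0.002,-0.01],"twist":0,"gripper":0.115},{"linear":[0,0.002,-0.01],"twist":0,"gripper":0.12}]'
python3 f.py
python3 -c "
from h import *
for n in ['side','wrist','scene']: snap(n,n+'19')
crop('side19',330,80,410,180,6,'s19c')
red('wrist19',.15)"
```

```text
time: 23.75
tool_pos: [0.5771, -0.1827, 0.1913]
ee_rot: [3.141, 0.0, 1.321]
wrist_force: [0.7, -0.4, -0.2]
width: 0.0111
[ 0.57715115 -0.18250362  0.19119967] [-0.13 -0.29 -0.16] [0.45 0.5  0.39] 0.01129466021243296
[312 237  15  46 524] [319.7 259.4] [ 0.5764 -0.1825  0.192 ] [ 0.57  -0.198  0.189] [ 0.583 -0.17   0.194]
[314 341  12  28 282] [319.7 354.2] [ 0.5603 -0.2465  0.1935] [ 0.555 -0.257  0.191] [ 0.566 -0.236  0.195]
```

View pics/wrist19.png

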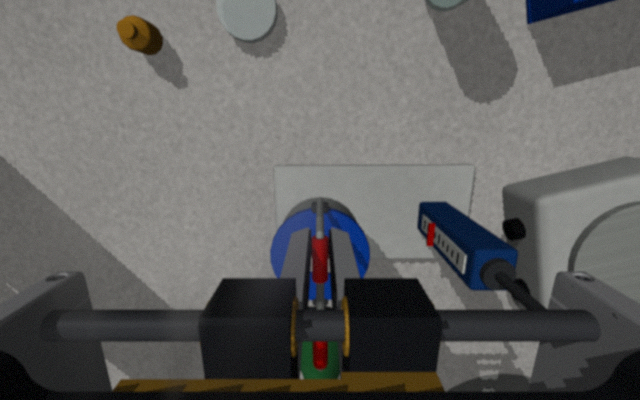

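View pics/s19c.png

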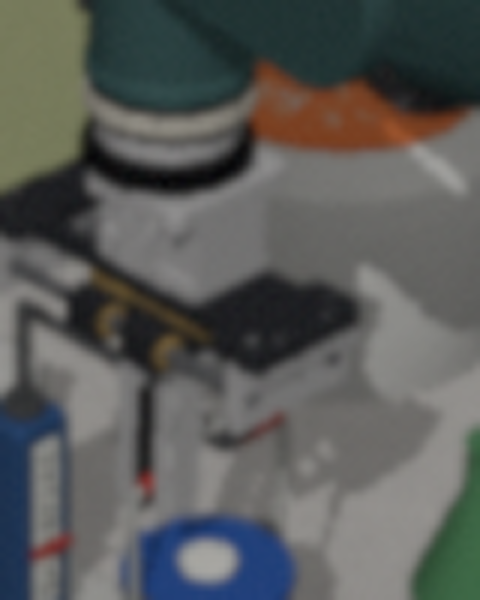

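```bash

python3 -m inch '[{"linear":[0,0,0],"twist":0,"gripper":0.14},{"linear":[0,0,0],"twist":0,"gripper":0.17},{"linear":[0,0,0],"twist":0,"gripper":0.2},{"linear":[0,0,0],"twist":0,"gripper":0.23},{"linear":[0,0,0],"twist":0,"gripper":0.26},{"linear":[0,0,0],"twist":0,"gripper":0.28},{"linear":[0,0,0],"twist":0,"gripper":0.28}]'
python3 -c "
from h import *
snap('wrist','wrist20');red('wrist20',.15);crop('wrist20',240,200,440,400,3,'w20c')"
```

```text
time: 24.88
tool_pos: [0.5772, -0.1825, 0.1912]
ee_rot: [3.141, 0.0, 1.322]
wrist_force: [-0.1, 0.9, -0.6]
width: 0.0264
[313 237  14  46 556] [319.7 259.7] [ 0.5764 -0.1827  0.192 ] [ 0.57  -0.198  0.189] [ 0.583 -0.17   0.194]
[314 341  13  28 289] [319.7 354.5] [ 0.5603 -0.2467  0.1936] [ 0.555 -0.258  0.191] [ 0.566 -0.237  0.195]
```

View pics/w20c.png

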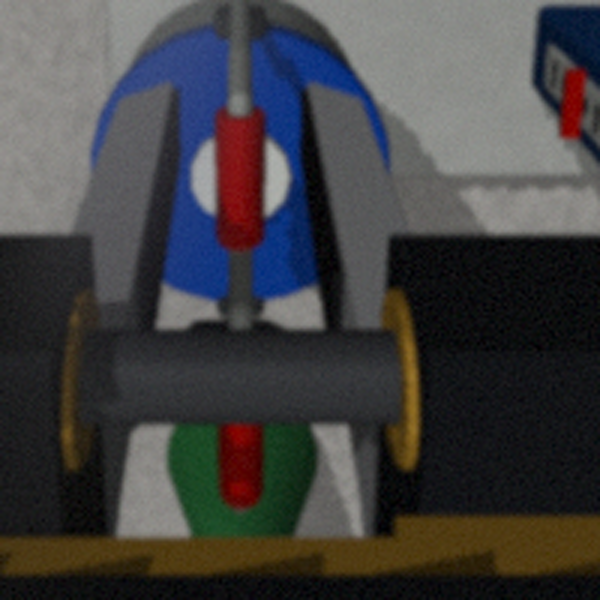

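Free of the hand and still. Now straight up, then away from the stand.

```bash

python3 -m inch '[{"linear":[0,0,0.05],"twist":0,"gripper":0.28},{"linear":[0,0,0.12],"twist":0,"gripper":0.28},{"linear":[0,0,0.22],"twist":0,"gripper":0.28},{"linear":[0,0,0.34],"twist":0,"gripper":0.28},{"linear":[0,0,0.48],"twist":0,"gripper":0.28},{"linear":[0,0,0.65],"twist":0,"gripper":0.28},{"linear":[0,0,0.82],"twist":0,"gripper":0.28},{"linear":[0,0,1],"twist":0,"gripper":0.28}]'
python3 -m inch '[{"linear":[0,0.2,0.2],"twist":0,"gripper":0.28},{"linear":[-0.2,0.5,0.4],"twist":0,"gripper":0.28},{"linear":[-0.4,0.8,0.5],"twist":0,"gripper":0.28},{"linear":[-0.5,1,0.5],"twist":0,"gripper":0.28},{"linear":[-0.5,1,0.5],"twist":0,"gripper":0.28}]'
python3 -m inch '[{"linear":[-0.2,0.3,0],"twist":0,"gripper":0.28},{"linear":[-0.4,0.6,0],"twist":0,"gripper":0.28},{"linear":[-0.5,1,0],"twist":0,"gripper":0.28},{"linear":[-0.5,1,0],"twist":0,"gripper":0.28},{"linear":[-0.5,1,0],"twist":0,"gripper":0.28}]'
python3 -c "
from h import *
for n in ['side','scene','wrist']: snap(n,n+'21')
crop('side21',300,80,440,220,4,'s21c');crop('scene21',210,110,330,230,4.5,'c21c')
for n in ['side21','scene21']: red(n,.15)
"
```

```text
time: 25.6
tool_pos: [0.5772, -0.1825, 0.2936]
ee_rot: [3.14, 0.0, 1.322]
wrist_force: [0.3, 0.3, -0.2]
width: 0.0266
time: 26.02
tool_pos: [0.5261, -0.0793, 0.3462]
ee_rot: [3.135, -0.001, 1.326]
wrist_force: [1.0, -0.5, -0.1]
width: 0.0262
time: 26.43
tool_pos: [0.4771, 0.0186, 0.3426]
ee_rot: [3.139, 0.0, 1.325]
wrist_force: [0.2, 0.5, 0.1]
width: 0.0264
[271 169   7   6  15] [274.1 171.5] [ 0.5799 -0.1826  0.1906] [ 0.576 -0.199  0.188] [ 0.583 -0.171  0.195]
[259 158   6   5  12] [261.2 159.9] [ 0.5651 -0.2474  0.1923] [ 0.56  -0.256  0.191] [ 0.569 -0.232  0.194]
```

View pics/s21c.png

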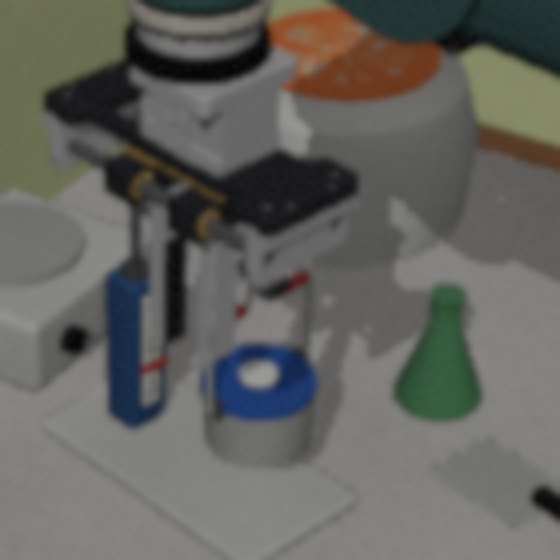

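View pics/c21c.png

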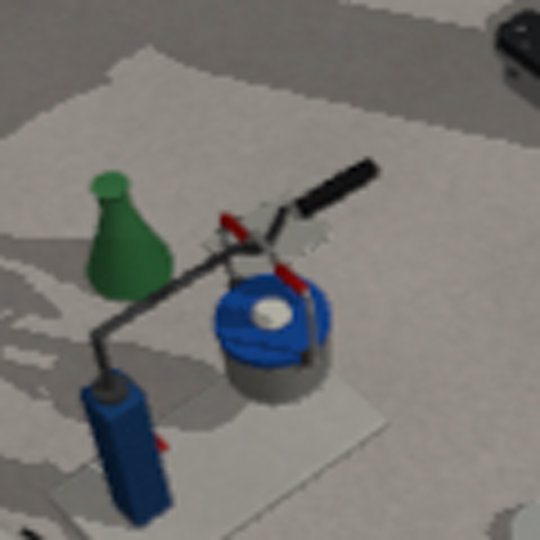

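View pics/scene21.png

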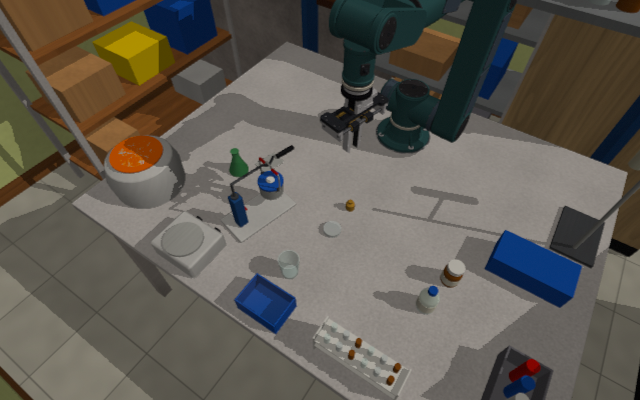

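```bash

python3 -m inch '[{"linear":[0,0,0],"twist":0,"gripper":0.28},{"linear":[0,0,0],"twist":0,"gripper":0.28},{"linear":[0,0,0],"twist":0,"gripper":0.28},{"linear":[0,0,0],"twist":0,"gripper":0.28},{"linear":[0,0,0],"twist":0,"gripper":0.28},{"linear":[0,0,0],"twist":0,"gripper":0.28},{"linear":[0,0,0],"twist":0,"gripper":0.28},{"linear":[0,0,0],"twist":0,"gripper":0.28},{"linear":[0,0,0],"twist":0,"gripper":0.28},{"linear":[0,0,0],"twist":0,"gripper":0.28}]' | head -1
python3 -c "
from h import *
snap('scene','scene22');snap('scene','scene23')
for n in ['scene21','scene22','scene23']:
    red(n,.15);s=load(n);C=cloud(s);hsv=cv2.cvtColor(s['image'],cv2.COLOR_RGB2HSV)
    m=(abs(hsv[...,0].astype(int)-112)<12)&(hsv[...,1]>150)&(C[...,2]>.10)&(C[...,2]<.14)&(np.hypot(C[...,0]-.568,C[...,1]+.214)<.045)
    m=cv2.erode(m.astype(np.uint8),np.ones((3,3)))>0
    P=C[m];c=P.mean(0);n_=np.linalg.svd(P-c)[2][2];print(m.sum(),c.round(4),n_.round(3))
    h=(C[...,2]>.17)&(C[...,2]<.225)&(C[...,0]>.60)&(C[...,0]<.69)&(abs(C[...,1]+.23)<.03);print('bar z',np.median(C[h][:,2]))
"
```

```text
time: 27.42
[271 169   7   6  15] [274.1 171.5] [ 0.5799 -0.1826  0.1906] [ 0.576 -0.199  0.188] [ 0.583 -0.171  0.195]
[259 158   6   5  12] [261.2 159.9] [ 0.5651 -0.2474  0.1923] [ 0.56  -0.256  0.191] [ 0.569 -0.232  0.194]
154 [ 0.5843 -0.2169  0.1214] [-0.005  0.028  1.   ]
bar z 0.20851861899902113
[271 169   7   6  14] [274.1 171.5] [ 0.5809 -0.1853  0.191 ] [ 0.577 -0.198  0.189] [ 0.585 -0.173  0.194]
[259 158   6   5  12] [261.2 159.9] [ 0.5643 -0.2474  0.1919] [ 0.558 -0.258  0.189] [ 0.57  -0.23   0.197]
146 [ 0.5838 -0.2185  0.1211] [-0.024  0.024  0.999]
bar z 0.20867857724514655
[271 169   7   6  15] [274.1 171.5] [ 0.5802 -0.1837  0.1901] [ 0.574 -0.198  0.187] [ 0.585 -0.173  0.194]
[259 158   6   5  11] [261.2 159.9] [ 0.5645 -0.247   0.1925] [ 0.562 -0.258  0.189] [ 0.568 -0.233  0.195]
156 [ 0.5839 -0.2165  0.1213] [ 0.002 -0.013 -1.   ]
bar z 0.20847608133446754
```

Still and level to within about 2°; the hook is down about 55 mm, well short of the stop. Handing in.

```bash
python3 -c "
from bench import robot
print(robot.close_job())"
```

```text
the job is handed in; nothing more can be done
None
```

The pail is hanging by its eye in the dip of the hook, upright and still, and I handed the job in at about 27 s.

- **Bail:** I raised it with the fingers loosely around the left red sleeve, following its arc until it stood upright. At first contact the fingers pushed with 3–4 N, and the pail slid about 2 mm on the bench. I backed off, and it did not tip.
- **Lift:** I gripped the left sleeve and lifted. The off-centre hold made the bail and pail sag about 2°. It stayed steady while carried, and the pail went on over the hook's tip.
- **Hanging:** I lowered the pail onto the spring at about 24 mm/s. I let go in small steps once the vertical force read near zero (about −0.1 N, with noise around 0.5 N).
- **Last checks:** The sleeves showed no movement between pictures a second apart. The lid was level within about 2° and the sleeves within about 1.5°. The hook sat about 55 mm down, well short of the 100 mm stop. The hand was well clear, and in the last picture the other objects looked to be where they were.
- **Not checked:** I saw no hook jump, but I only had still pictures around the release and could not measure it directly.

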